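Strip and gauge putter trial weights

ROBOT

A 6-joint arm with a two-finger parallel gripper is mounted at the origin on the work surface. World frame = base frame: x ahead of the robot, y to its left, z up, the work surface at z = 0. Lengths are in m, angles in rad, forces in N, time in s.
With the tool pointing down it reaches from about 0.275 to 0.85 m from the base axis. Payload 5.2 kg.
Tool frame: the origin (TCP) lies midway between the tips of the shut fingers; the grasp point (between the pads) lies behind it (r.grip_point_offset is the z of the grasp point in the tool frame, in m); z points along the fingers, y is the line along which they close (so a half turn about z gives the same grasp; the last joint's range is limited). The gripper opens to 85 mm and grips with 20 to 120 N. Pads are 22 mm wide; open, the fingers measure 114 mm over their backs; the gripper's body (76 mm by 85 mm) begins 54 mm behind the grasp point. The pads swing forward as they close: fully open they stand 13 mm farther back than shut.
Start: joints at [0.934, 0.259, 1.535, -0, 1.348, -0.203], TCP at [0.231, 0.499, 0.231] pointing down, gripper open.
Joint ranges: [-3.14, 3.14], [-0.91, 2.08], [0.19, 2.58], [-1.22, 4.36], [0.22, 2.71], [-3.12, 3.12]. Speed limits (rad/s): [2.57, 2.57, 3.14, 3.14, 3.14, 3.14].

INTERFACE

Orientations are given as a unit quaternion [w, x, y, z].
In Python, from workcell import r gives the robot as it stands.
- The arm moves only by the tool play_rows, never from a script. Its argument "plan" is a list that holds one entry, the list of rows, each a list of 7 numbers: the turn, a rotation vector about the tool's x, y, z in degrees, then the shift along the tool's x, y, z in m, then the opening, from 0 (shut) to 1 (fully open). A call has 1 to 12 rows; each row is the pose to reach, as a shift and turn from the pose commanded when the call began, along the tool's axes at that moment; what a row does not reach only later rows make up. A row lasts 1/10 s, in which the tool goes at most 50 mm and 8.59 degrees, less where a joint would pass 70% of its speed; a pose out of reach is approached as far as the arm can. A call with a gripper value outside its range is refused whole. The fingers move at their own pace and stop on an object; the grip force is fixed at half the most. Time passes only in rows, so rows that repeat a pose let the fingers close. It gives the time, the measured TCP pose, the force, the opening and the grip force at its end, in the units of the state.
- r.state(): the state, without advancing time (a new reading comes with each control period).
- r.camera(name): name is "side" or "top"; returns a dict with "image" (480x640x3 uint8, blue, green, red), "camera_matrix" (3x3 intrinsics, pixels), "dist_coeffs" ([k1, k2, p1, p2, k3] as OpenCV has them; the pictures are not rectified), "R" (3x3) and "t" (3): a world point X has camera coordinates R X + t. Camera axes: x right, y down, z forward; pixel columns grow to the right and rows downward; lengths in m; the calibration is good to about 2 mm. A picture is of the moment at which its call begins. There is no depth.
- r.job_done(): hands the job in; it is judged then, once.
Trained networks look in the newest picture that a camera, given by its name, has taken for a name from the list of things; names that differ only in an ending like _2 or _b are one class to them, and where a whole thing is asked for, a point or a joint stands for the part that bears it (a point fixed in the world has none). Each returns a list of dicts, best first, with "confidence" (0 to 1); they miss things now and then, are a little off and sometimes report something else, mostly with a low value. They report only what shows in the picture. A call takes as long as a camera call. They do not tell look-alikes from the thing itself.
- r.find_in(camera, target): "position" ([x, y, z] in m, in world coordinates, good to about 4 mm: the middle of the surface that is visible of it).
- r.outline_of(camera, target): "region" (480x640 bool, what is visible of it).
The state is a dict: "t": time; "q": joint angles; "joint_velocities": joint speeds; "joint_efforts": joint torques, N m; "tcp_pos": TCP position; "tcp_rot": TCP orientation; "force": force on the tool from outside, world axes, zero at the start; "ft_torque": the same for the moment, N m; "opening": finger opening in m; "finger_force": force on a finger pad.
Only numpy, scipy, OpenCV 4.12 (cv2) and the standard library are available. Lean on these libraries where they do the work, as an engineer would, in place of code of your own. Each camera call takes 0.05 s, during which the arm holds its last target. There are 200 camera calls.

TASK

Take the trial weights out of the putter head - each is held in its taper seat, so twist it to break it free, then pull it straight out - and stand them upright on the granite plate. Starting with the one from the red-dot end of the row and working along the row, lower the bridge gauge gently and squarely over each until both its soles stand on the plate and its sprung foot rests on the middle of the weight's head, and let it settle to read the height. Drop the 40 mm weights in the yellow bin and the 32 mm ones in the black bin, stand the gauge back upright in the middle of its cork pad, and leave the other things on the bench alone.

Things in the scene. Friction and masses are not known exactly. Their poses are not given: they have to be found in the camera images.
- putter: grey mallet putter head, 136 x 86 mm, sole up in a fixed holder (base 110 x 160 mm, origin at the centre of its underside). Sole 66 mm above the bench. Three ports along its y axis at y = 44, 0, -44 mm (ports 1, 2, 3); a red dot marks the +y end, port 1. A seat holds its weight down until it is twisted 30 degrees or more either way (35 to 45 clears the neighbours); then it lifts straight out.
- weight1_long: long trial weight, if present, in port 1. Brass head 28 x 28 mm square, 16 mm tall, on a round tapered steel shank 19 mm across, 24 mm long, with a cross pin: 40 mm tall in all, 150 g. Origin: on its axis at the underside of the head (on the sole while in the port; 24 mm above what it stands on); z up through the head, x and y square to the head's faces. In the port its x is the putter's x.
- weight1_short: short trial weight, if present, in port 1. Brass head 28 x 28 mm square, 16 mm tall, on a round tapered steel shank 19 mm across, 16 mm long, with a cross pin: 32 mm tall in all, 130 g. Origin: on its axis at the underside of the head (on the sole while in the port; 16 mm above what it stands on); z up through the head, x and y square to the head's faces. In the port its x is the putter's x.
- weight2_long: long trial weight, if present, in port 2. Brass head 28 x 28 mm square, 16 mm tall, on a round tapered steel shank 19 mm across, 24 mm long, with a cross pin: 40 mm tall in all, 150 g. Origin: on its axis at the underside of the head (on the sole while in the port; 24 mm above what it stands on); z up through the head, x and y square to the head's faces. In the port its x is the putter's x.
- weight2_short: short trial weight, if present, in port 2. Brass head 28 x 28 mm square, 16 mm tall, on a round tapered steel shank 19 mm across, 16 mm long, with a cross pin: 32 mm tall in all, 130 g. Origin: on its axis at the underside of the head (on the sole while in the port; 16 mm above what it stands on); z up through the head, x and y square to the head's faces. In the port its x is the putter's x.
- weight3_long: long trial weight, if present, in port 3. Brass head 28 x 28 mm square, 16 mm tall, on a round tapered steel shank 19 mm across, 24 mm long, with a cross pin: 40 mm tall in all, 150 g. Origin: on its axis at the underside of the head (on the sole while in the port; 24 mm above what it stands on); z up through the head, x and y square to the head's faces. In the port its x is the putter's x.
- weight3_short: short trial weight, if present, in port 3. Brass head 28 x 28 mm square, 16 mm tall, on a round tapered steel shank 19 mm across, 16 mm long, with a cross pin: 32 mm tall in all, 130 g. Origin: on its axis at the underside of the head (on the sole while in the port; 16 mm above what it stands on); z up through the head, x and y square to the head's faces. In the port its x is the putter's x.
- plate_top (a point): centre of the top face of a fixed granite plate, 160 (x) x 250 (y) mm, its top 30 mm above the bench; axes along the plate's sides
- gauge: loose bridge gauge, 0.6 kg, 152 mm tall. Two steel soles, each 14 (x) x 84 (y) mm, centred at x = +-40 mm; 66 mm clear between them, 59 mm headroom under the bridge; blue housing up to 108 mm, then a black grip block 42 (x) x 24 (y) mm from 108 to 152 mm (pinch it across the 24 mm). Origin: midway between the soles at their underside, z up. Stands on its own.
- gauge_foot (a joint): the gauge's reading in m, 0 to 0.050: how far its sprung round foot (22 mm across, mid-bridge, with a red pointer on the rule) is pushed up from the level of the soles. 0 on a bare surface; with both soles on the surface where a part stands it reads the part's height. The spring presses down with 1.2 N at 0, 2 N at 0.040, besides the foot's 40 g.
- foot (a point): centre of the underside of the gauge's sprung foot
- pad: fixed cork pad for the gauge, 130 (x) x 110 (y) x 4 mm high; origin at the centre of its underside
- bin_yellow: loose yellow open bin for long weights, 140 (x) x 110 (y) x 55 mm high, walls and floor 4 mm; origin at the centre of its underside
- bin_black: loose black open bin for short weights, same size as the yellow one; origin at the centre of its underside
- glue: bystander: glue bottle 48 mm across, 130 mm tall, origin at its underside
- tape: bystander: roll of yellow tape lying flat, 90 mm across, 24 mm high, origin at its underside
- driver: bystander: screwdriver lying on the bench
- iron_head: bystander: steel iron club head, about 100 mm long and 90 mm tall, origin at its underside
- tee_cup: bystander: white plastic cup 72 mm across, 85 mm tall, origin at its underside
- rasp_block: bystander: wooden sanding block 90 x 45 x 30 mm, origin at its underside
Things that resemble listed ones, but are neither listed nor needed, are in the scene too. Leave any purple or turquoise look-alike of the weight2_long alone.

How it is judged:
On the way, in this order (a step that is already met when the one before it is completed fails the run):
1. the long weight from port 1 is gauged standing on the plate: gauge square over it, soles down (within 2 mm), foot on the middle of its head, so it reads the height (z of weight1_long in the frame of gauge between 0.022 and 0.026 m and z of foot in the frame of weight1_long between 0.0145 and 0.0175 m and contact force between gauge and weight1_long above 0.3 N and angle between the z axis of gauge and the z axis of weight1_long, either way round below 0.07 rad and angle between weight1_long's own z axis and vertical below 0.1 rad and horizontal distance between weight1_long and foot below 0.012 m and not (contact force between weight1_long and the fingers above 0.05 N) and z of weight1_long in the frame of plate_top between 0.019 and 0.029 m), for 0.4 s.
2. the short weight from port 1 is gauged standing on the plate: gauge square over it, soles down (within 2 mm), foot on the middle of its head, so it reads the height (z of weight1_short in the frame of gauge between 0.014 and 0.018 m and z of foot in the frame of weight1_short between 0.0145 and 0.0175 m and contact force between gauge and weight1_short above 0.3 N and angle between the z axis of gauge and the z axis of weight1_short, either way round below 0.07 rad and angle between weight1_short's own z axis and vertical below 0.1 rad and horizontal distance between weight1_short and foot below 0.012 m and not (contact force between weight1_short and the fingers above 0.05 N) and z of weight1_short in the frame of plate_top between 0.011 and 0.021 m), for 0.4 s.
3. the long weight from port 2 is gauged standing on the plate: gauge square over it, soles down (within 2 mm), foot on the middle of its head, so it reads the height (z of weight2_long in the frame of gauge between 0.022 and 0.026 m and z of foot in the frame of weight2_long between 0.0145 and 0.0175 m and contact force between gauge and weight2_long above 0.3 N and angle between the z axis of gauge and the z axis of weight2_long, either way round below 0.07 rad and angle between weight2_long's own z axis and vertical below 0.1 rad and horizontal distance between weight2_long and foot below 0.012 m and not (contact force between weight2_long and the fingers above 0.05 N) and z of weight2_long in the frame of plate_top between 0.019 and 0.029 m), for 0.4 s.
4. the short weight from port 2 is gauged standing on the plate: gauge square over it, soles down (within 2 mm), foot on the middle of its head, so it reads the height (z of weight2_short in the frame of gauge between 0.014 and 0.018 m and z of foot in the frame of weight2_short between 0.0145 and 0.0175 m and contact force between gauge and weight2_short above 0.3 N and angle between the z axis of gauge and the z axis of weight2_short, either way round below 0.07 rad and angle between weight2_short's own z axis and vertical below 0.1 rad and horizontal distance between weight2_short and foot below 0.012 m and not (contact force between weight2_short and the fingers above 0.05 N) and z of weight2_short in the frame of plate_top between 0.011 and 0.021 m), for 0.4 s.
5. the long weight from port 3 is gauged standing on the plate: gauge square over it, soles down (within 2 mm), foot on the middle of its head, so it reads the height (z of weight3_long in the frame of gauge between 0.022 and 0.026 m and z of foot in the frame of weight3_long between 0.0145 and 0.0175 m and contact force between gauge and weight3_long above 0.3 N and angle between the z axis of gauge and the z axis of weight3_long, either way round below 0.07 rad and angle between weight3_long's own z axis and vertical below 0.1 rad and horizontal distance between weight3_long and foot below 0.012 m and not (contact force between weight3_long and the fingers above 0.05 N) and z of weight3_long in the frame of plate_top between 0.019 and 0.029 m), for 0.4 s.
6. the short weight from port 3 is gauged standing on the plate: gauge square over it, soles down (within 2 mm), foot on the middle of its head, so it reads the height (z of weight3_short in the frame of gauge between 0.014 and 0.018 m and z of foot in the frame of weight3_short between 0.0145 and 0.0175 m and contact force between gauge and weight3_short above 0.3 N and angle between the z axis of gauge and the z axis of weight3_short, either way round below 0.07 rad and angle between weight3_short's own z axis and vertical below 0.1 rad and horizontal distance between weight3_short and foot below 0.012 m and not (contact force between weight3_short and the fingers above 0.05 N) and z of weight3_short in the frame of plate_top between 0.011 and 0.021 m), for 0.4 s.
At the end, for the whole second after the job is handed in: every weight that was in the head lies at rest inside its bin (40 mm ones in the yellow, 32 mm ones in the black), both bins level, and the gauge stands upright at rest on the cork pad, its middle within 35 mm of the pad's centre along each side of the pad (x of weight1_long in the frame of bin_yellow between -0.066 and 0.066 m and y of weight1_long in the frame of bin_yellow between -0.051 and 0.051 m and z of weight1_long in the frame of bin_yellow between 0 and 0.055 m and linear speed of each of weight1_long, weight1_short, weight2_long, weight2_short, weight3_long, weight3_short, gauge below 0.03 m/s and x of weight1_short in the frame of bin_black between -0.066 and 0.066 m and y of weight1_short in the frame of bin_black between -0.051 and 0.051 m and z of weight1_short in the frame of bin_black between 0 and 0.055 m and x of weight2_long in the frame of bin_yellow between -0.066 and 0.066 m and y of weight2_long in the frame of bin_yellow between -0.051 and 0.051 m and z of weight2_long in the frame of bin_yellow between 0 and 0.055 m and x of weight2_short in the frame of bin_black between -0.066 and 0.066 m and y of weight2_short in the frame of bin_black between -0.051 and 0.051 m and z of weight2_short in the frame of bin_black between 0 and 0.055 m and x of weight3_long in the frame of bin_yellow between -0.066 and 0.066 m and y of weight3_long in the frame of bin_yellow between -0.051 and 0.051 m and z of weight3_long in the frame of bin_yellow between 0 and 0.055 m and x of weight3_short in the frame of bin_black between -0.066 and 0.066 m and y of weight3_short in the frame of bin_black between -0.051 and 0.051 m and z of weight3_short in the frame of bin_black between 0 and 0.055 m and x of gauge in the frame of pad between -0.035 and 0.035 m and y of gauge in the frame of pad between -0.035 and 0.035 m and z of gauge in the frame of pad below 0.009 m and angle between gauge's own z axis and vertical below 0.08 rad and angle between each of bin_yellow, bin_black's own z axis and vertical below 0.1 rad); the robot touches nothing.
It fails at once if the gauge is jammed hard onto a weight (over 20 N) (contact force between gauge and weight1_long above 20 N or contact force between gauge and weight1_short above 20 N or contact force between gauge and weight2_long above 20 N or contact force between gauge and weight2_short above 20 N or contact force between gauge and weight3_long above 20 N or contact force between gauge and weight3_short above 20 N).
It fails at once if a bystander is knocked more than 4 cm out of its place (distance of any of glue, tape, driver, iron_head, tee_cup, rasp_block from where it was at the start of the episode above 0.04 m).
Of weight1_long, weight1_short only 1 to 1 are there at a start; the rules pass over those that are not, and their reading is None.
Of weight2_long, weight2_short, rasp_block only 1 to 1 are there at a start; the rules pass over those that are not, and their reading is None.
Of weight3_long, weight3_short only 1 to 1 are there at a start; the rules pass over those that are not, and their reading is None.
At some moment in a run one of gauge, bin_yellow, bin_black may be knocked a few centimetres aside while the robot is not near it.
It also fails if it takes over 210 s, if anything falls off the work surface, if the arm or the gripper's body presses on something with over 40 N, if the wrist force passes 120 N, or if a joint passes its speed limit or range.

## Working session

There is one attempt and no reset: what is moved stays moved. The work goes in short steps, Python scripts to look and compute and a tool call to move; the robot and the scene stay as the last step left them, time stands still between calls to the robot, and variables do not carry over. Pictures are saved under pics/ and viewed, at most 14 in all, crops included, and the job is handed in when it is done.

Besides the shell and the picture viewer there is one more tool, called after "Emit:" in YAML: its name, and indented under it one key for each argument. play_rows: Moves the arm, as the interface text tells. Its arguments: {"type":"object","properties":{"plan":{"type":"array","items":{"type":"array","items":{"type":"array","items":{"type":"number"}}}}},"required":["plan"]}

```bash
mkdir -p pics
cat > h.py <<'E'
from workcell import r
import numpy as np, cv2
from scipy.spatial.transform import Rotation as Ro
def shot(c,name=None):
    d=r.camera(c)
    if name: cv2.imwrite(f'pics/{name}.png',d['image'])
    return d
def ray(d,px,z):
    u=cv2.undistortPoints(np.array([[px]],float),np.array(d['camera_matrix'],float),np.array(d['dist_coeffs'],float))[0,0]
    R=np.array(d['R']);t=np.array(d['t']);c=-R.T@t;v=R.T@np.array([u[0],u[1],1])
    return c+v*(z-c[2])/v[2]
def proj(d,X):
    R=np.array(d['R'])
    return cv2.projectPoints(np.array(X,float).reshape(-1,1,3),cv2.Rodrigues(R)[0],np.array(d['t'],float),np.array(d['camera_matrix'],float),np.array(d['dist_coeffs'],float))[0].reshape(-1,2)
def st():
    s=r.state();w=s['tcp_rot'];R=Ro.from_quat([w[1],w[2],w[3],w[0]]).as_matrix()
    return s,np.array(s['tcp_pos']),R
E
python3 - <<'E'
from h import *
print(r.state(), r.grip_point_offset)
for c in('top','side'):
    d=shot(c,c+'0'); print(c,-np.array(d['R']).T@d['t'])
    for n in['putter','weight1_long','weight1_short','gauge','gauge_foot','pad','bin_yellow','bin_black','glue','tape','driver','iron_head','tee_cup','rasp_block']:
        for o in r.find_in(c,n)[:4]: print(n,np.round(o['position'],3),round(o['confidence'],2),np.round(proj(d,o['position'])[0]))
E
```

```text
{'t': 0.0, 'q': array([ 9.34183908e-01,  2.59356493e-01,  1.53606644e+00,  5.12437313e-06,
        1.34799717e+00, -2.02795657e-01]), 'joint_velocities': array([ 6.95001075e-04,  6.38316163e-04,  1.86228448e-04, -8.85693793e-05,
       -4.20615283e-04, -9.55649883e-04]), 'joint_efforts': array([-2.77259998e-03, -4.46025753e+01, -2.90565437e+01, -4.60050305e-04,
        1.20100737e-02,  6.85556938e-05]), 'tcp_pos': array([0.23084634, 0.49863941, 0.23047411]), 'tcp_rot': array([-3.74616061e-04,  2.15211947e-01,  9.76566937e-01, -8.33405669e-04]), 'force': array([ 0.08384172,  0.41686824, -0.00241895]), 'ft_torque': array([-0.04302479,  0.00052127,  0.02092742]), 'finger_force': 0.0, 'opening': 0.08568862400429574} -0.0187
top [ 0.33578843 -0.0049322   1.10850284]
putter [0.476 0.238 0.065] 0.93 [201. 227.]
weight1_long [0.495 0.296 0.084] 0.61 [172. 215.]
gauge [ 0.449 -0.286  0.078] 0.78 [450. 245.]
gauge_foot [0.646 0.298 0.044] 0.58 [181. 151.]
pad [ 0.452 -0.274  0.004] 0.72 [436. 247.]
bin_yellow [0.667 0.082 0.   ] 0.64 [280. 150.]
bin_black [ 0.659 -0.076  0.007] 0.84 [350. 154.
[... 272 characters left out ...]
49.]
iron_head [ 0.658 -0.075  0.004] 0.67 [349. 155.]
tee_cup [0.596 0.409 0.054] 0.72 [128. 171.]
side [0.13280918 0.90258097 0.7098186 ]
putter [0.464 0.298 0.044] 0.63 [269. 346.]
weight1_long [0.494 0.305 0.083] 0.63 [250. 328.]
gauge [0.47  0.22  0.076] 0.72 [282. 304.]
bin_yellow [ 0.652 -0.092  0.037] 0.75 [268. 224.]
bin_yellow [0.662 0.071 0.027] 0.69 [233. 261.]
bin_black [ 0.655 -0.094  0.038] 0.97 [267. 222.]
glue [ 0.616 -0.26   0.064] 0.88 [307. 187.]
tape [ 0.619 -0.43   0.016] 0.58 [328. 177.]
driver [0.31  0.389 0.023] 0.57 [332. 419.]
iron_head [0.642 0.3   0.039] 0.57 [182. 324.]
iron_head [ 0.652 -0.094  0.035] 0.4 [268. 224.]
tee_cup [0.585 0.407 0.059] 0.67 [174. 364.]
```

View pics/top0.png

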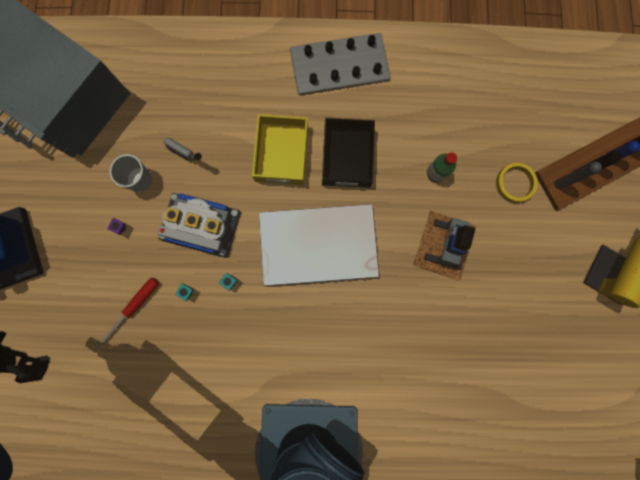

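View pics/side0.png

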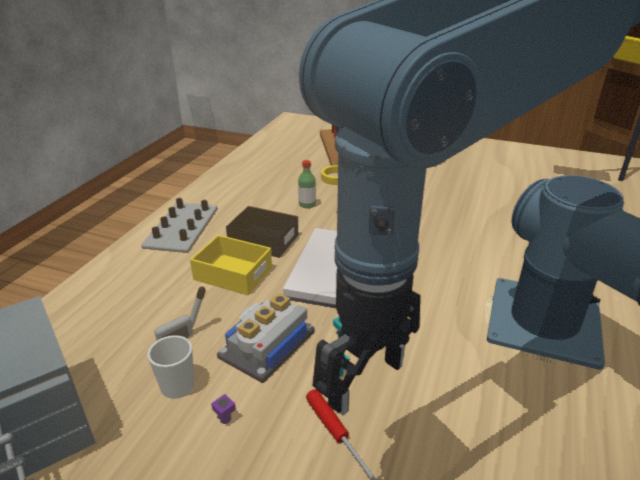

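The top view shows the putter with three brass heads at (173,215), (192,220) and (212,226). The look-alikes are turquoise at (185,292) and (228,282), and purple at (117,227). The gauge is at (456,240) on the cork, the plate at (319,245), the yellow bin at (281,149) and the black bin at (350,153). By the description I choose the brass square heads in the putter, and I'll check them in a crop.

Run:
```python
from h import *
im=cv2.imread('pics/top0.png')
a=cv2.resize(im[185:265,150:250],(500,400),interpolation=cv2.INTER_CUBIC)
b=cv2.resize(im[205:285,410:480],(300,343),interpolation=cv2.INTER_CUBIC)
o=np.zeros((600,800,3),np.uint8);o[:400,:500]=a;o[:343,500:]=b
c=cv2.imread('pics/side0.png')[280:380,210:330]
o[400:,:]=0;o[400:600,0:240]=cv2.resize(c,(240,200));
e=im[105:195,245:385];o[345:345+193,500:800]=cv2.resize(e,(300,193))
cv2.imwrite('pics/crop0.png',o)
d=shot('top')
for n in['weight1_long','weight2_long','weight2_short','weight3_long']:
    for q in r.find_in('top',n): print(n,np.round(q['position'],3),round(q['confidence'],2),np.round(proj(d,q['position'])[0]))
g=r.outline_of('top','pad')
for n in['putter','pad','bin_yellow','bin_black','gauge']:
    g=r.outline_of('top',n)
    if g:
        m=g[0]['region'].astype(np.uint8); print(n,m.sum(),cv2.minAreaRect(cv2.findNonZero(m)),cv2.boundingRect(m))
```

```text
weight1_long [0.495 0.295 0.08 ] 0.64 [173. 216.]
weight2_long [0.363 0.181 0.037] 0.55 [228. 281.]
weight2_long [0.49  0.255 0.085] 0.53 [192. 218.]
weight2_long [0.34  0.271 0.038] 0.49 [186. 291.]
weight2_long [0.475 0.428 0.039] 0.45 [118. 226.]
weight2_short [ 0.66  -0.074  0.004] 0.51 [348. 154.]
weight3_long [0.48  0.211 0.077] 0.53 [213. 224.]
putter 3036 ((197.81655883789062, 223.681396484375), (75.02091979980469, 51.549034118652344), 15.068489074707031) (157, 192, 83, 66)
pad 1440 ((445.1500244140625, 245.05001831054688), (49.01530456542969, 58.1859016418457), 18.434947967529297) (414, 212, 59, 69)
bin_yellow 3434 ((279.01763916015625, 149.77056884765625), (52.46039962768555, 68.10649108886719), 4.398705959320068) (251, 115, 57, 69)
bin_black 3514 ((348.1934814453125, 152.468994140625), (52.230613708496094, 69.64082336425781), 2.2025983333587646) (322, 117, 54, 72)
gauge 1343 ((450.0943298339844, 241.6697998046875), (40.384002685546875, 49.587154388427734), 15.945395469665527) (425, 218, 50, 52)
```

View pics/crop0.png

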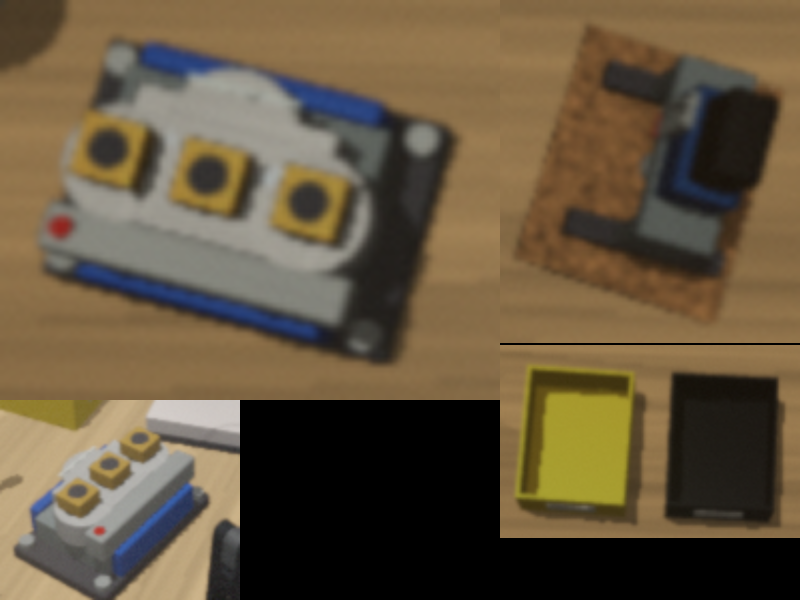

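```bash
cat >> h.py <<'E'
def blobs(d,lo,hi,box,amin=80,k=3):
    hsv=cv2.cvtColor(d['image'],cv2.COLOR_BGR2HSV);m=cv2.inRange(hsv,lo,hi)
    x0,y0,x1,y1=box;q=np.zeros_like(m);q[y0:y1,x0:x1]=m[y0:y1,x0:x1]
    q=cv2.morphologyEx(q,cv2.MORPH_CLOSE,np.ones((k,k)))
    cs=[c for c in cv2.findContours(q,cv2.RETR_EXTERNAL,cv2.CHAIN_APPROX_NONE)[0] if cv2.contourArea(c)>amin]
    return [(cv2.minAreaRect(c),cv2.contourArea(c),c) for c in cs]
def rect(d,box_pts,z):
    return np.array([ray(d,p,z) for p in box_pts])
def dims(P):
    c=P.mean(0);e=[P[1]-P[0],P[2]-P[1]]
    return np.round(c,4),[(round(float(np.linalg.norm(v)),4),round(float(np.degrees(np.arctan2(v[1],v[0]))),1)) for v in e]
E
python3 - <<'E'
from h import *
d=shot('top')
hsv=cv2.cvtColor(d['image'],cv2.COLOR_BGR2HSV)
print(hsv[213:218,165:184:3].tolist()[2]); print(hsv[245,320],hsv[210,450],hsv[238,465],hsv[150,280],hsv[155,350],hsv[270,420])
for b in blobs(d,(15,110,90),(30,255,255),(160,200,228,240),40,9):
    print('brass',b[1],dims(rect(d,cv2.boxPoints(b[0]),0.082)))
for b in blobs(d,(0,0,150),(180,60,255),(250,195,390,295),3000): print('plate',dims(rect(d,cv2.boxPoints(b[0]),0.03)))
for b in blobs(d,(0,0,0),(180,255,40),(440,205,485,285),40): print('grip',b[0],b[1],dims(rect(d,cv2.boxPoints(b[0]),0.156)))
for b in blobs(d,(20,120,80),(35,255,255),(240,105,318,195),500): print('Y',b[1],dims(rect(d,cv2.boxPoints(b[0]),0.055)))
for b in blobs(d,(0,0,0),(180,255,60),(315,105,390,195),500): print('K',b[1],dims(rect(d,cv2.boxPoints(b[0]),0.055)))
d=shot('side')
for b in blobs(d,(15,110,90),(30,255,255),(235,285,300,340),40,9):
    x,y,w,h=cv2.boundingRect(b[2]);print('side brass',b[1],b[0],(x,y,w,h))
E
```

```text
[[20, 133, 159], [17, 74, 69], [12, 25, 51], [16, 61, 63], [20, 169, 140], [18, 75, 58], [22, 19, 148]]
[ 30  15 170] [ 17 124 138] [19 94 30] [ 27 186 167] [23 66 31] [ 17 124 130]
brass 757.0 (array([0.4955, 0.2624, 0.082 ]), [(0.0531, -5.6), (0.1315, -97.9)])
plate (array([ 0.449 , -0.0092,  0.03  ]), [(0.2515, -84.3), (0.1588, -175.3)])
grip ((448.7945861816406, 264.1675720214844), (19.26262664794922, 3.3819878101348877), 17.102725982666016) 44.0 (array([ 0.4031, -0.2618,  0.156 ]), [(0.0066, -17.3), (0.0373, -105.7)])
grip ((463.3077087402344, 238.5384521484375), (15.260807991027832, 25.610092163085938), 15.255118370056152) 314.5 (array([ 0.4536, -0.2906,  0.156 ]), [(0.0505, -15.7), (0.0299, -103.8)])
Y 3306.0 (array([0.6561, 0.0792, 0.055 ]), [(0.1501, -1.7), (0.1194, -93.1)])
K 3240.5 (array([ 0.6487, -0.0716,  0.055 ]), [(0.1518, -1.4), (0.1109, -91.2)])
side brass 720.5 ((264.2479248046875, 314.7821350097656), (15.888275146484375, 59.34202575683594), 48.69139099121094) (239, 294, 51, 44)
side brass 148.0 ((246.0, 290.0), (10.0, 22.0), 90.0) (235, 285, 23, 11)
```

```bash
cat >> h.py <<'E'
def dark(d,pxs,z,rad=7,thr=95):
    out=[]
    g=cv2.cvtColor(d['image'],cv2.COLOR_BGR2GRAY).astype(float)
    for p in pxs:
        c=np.array(p,float)
        for _ in range(8):
            yy,xx=np.mgrid[0:480,0:640];w=np.clip(thr-g,0,None)*(np.hypot(xx-c[0],yy-c[1])<rad)
            c=np.array([(w*xx).sum(),(w*yy).sum()])/w.sum()
        out.append((c.round(1),ray(d,c,z).round(4)))
    return out
E
python3 - <<'E'
from h import *
d=shot('top')
for x in dark(d,[(171.2,214.6),(191.6,220.2),(211.8,225.2)],.082,5): print(x)
d=shot('side')
for x in dark(d,[(249,327),(264.5,314.5),(279.5,301)],.082,5): print(x)
E
```

```text
(array([171.1, 214.2]), array([0.4981, 0.2995, 0.082 ]))
(array([191.1, 219.6]), array([0.4878, 0.2568, 0.082 ]))
(array([211.2, 224.9]), array([0.4777, 0.214 , 0.082 ]))
(array([248.6, 325.3]), array([0.4993, 0.299 , 0.082 ]))
(array([264.5, 311.7]), array([0.4892, 0.2563, 0.082 ]))
(array([279.3, 298.9]), array([0.4793, 0.2137, 0.082 ]))
```

```bash
cat >> h.py <<'E'
def rel(*tg):
    """targets (x,y,z,yaw of tool y in deg) -> turn/shift in current tool axes"""
    s,p,R=st(); print('t',round(s['t'],2),'tcp',p.round(4),'yaw',round(float(np.degrees(np.arctan2(R[1,1],R[0,1]))),1),'F',s['force'].round(1),'q',s['q'].round(2),'open',round(s['opening'],4))
    for x,y,z,a in tg:
        a=np.radians(a);ty=np.array([np.cos(a),np.sin(a),0]);tz=np.array([0,0,-1.]);T=np.stack([np.cross(ty,tz),ty,tz],1)
        print(np.degrees(Ro.from_matrix(R.T@T).as_rotvec()).round(1),(R.T@(np.array([x,y,z])-p)).round(4))
E
python3 -c "
from h import *
rel((.4985,.2993,.15,-13.4),(.4985,.2993,.068,-13.4))"
```

```text
t 2.25 tcp [0.2311 0.4991 0.2313] yaw 65.1 F [ 0.4  0.3 -1.2] q [ 0.93  0.26  1.54  0.    1.35 -0.2 ] open 0.0857
[-0.   0.  78.5] [-0.3266 -0.0689  0.0813]
[-0.   0.  78.5] [-0.3266 -0.0689  0.1633]
```

Emit:
play_rows:
  plan:
    - [[0,0,8.5,-0.03,-0.007,0.008,0.6],[0,0,17,-0.065,-0.014,0.016,0.6],[0,0,25.5,-0.1,-0.021,0.025,0.6],[0,0,34,-0.14,-0.029,0.034,0.6],[0,0,42.5,-0.18,-0.038,0.044,0.6],[0,0,51,-0.22,-0.046,0.054,0.6],[0,0,59.5,-0.26,-0.055,0.064,0.6],[0,0,68,-0.295,-0.062,0.073,0.6],[0,0,76,-0.318,-0.067,0.079,0.6],[0,0,78.5,-0.3266,-0.0689,0.0813,0.6],[0,0,78.5,-0.3266,-0.0689,0.0813,0.6],[0,0,78.5,-0.3266,-0.0689,0.0813,0.6]]

```text
t: 3.45
tcp_pos: [0.4983, 0.2993, 0.1499]
tcp_rot: [-0.0, 0.784, 0.62, -0.0]
force: [-0.6, -0.7, 0.1]
opening: 0.0511
finger_force: 0.0
```

```bash
python3 -c "
from h import *
rel((.4985,.2993,.068,-13.4))
shot('side','s1')
im=cv2.imread('pics/s1.png');cv2.imwrite('pics/s1c.png',cv2.resize(im[200:400,170:400],(690,600)))"
```

```text
t 3.45 tcp [0.4983 0.2993 0.1499] yaw -13.3 F [-0.6 -0.7  0.1] q [0.35 0.38 1.57 0.   1.19 0.58] open 0.0511
[-0.   0.   0.1] [0.     0.0003 0.0819]
```

View pics/s1c.png

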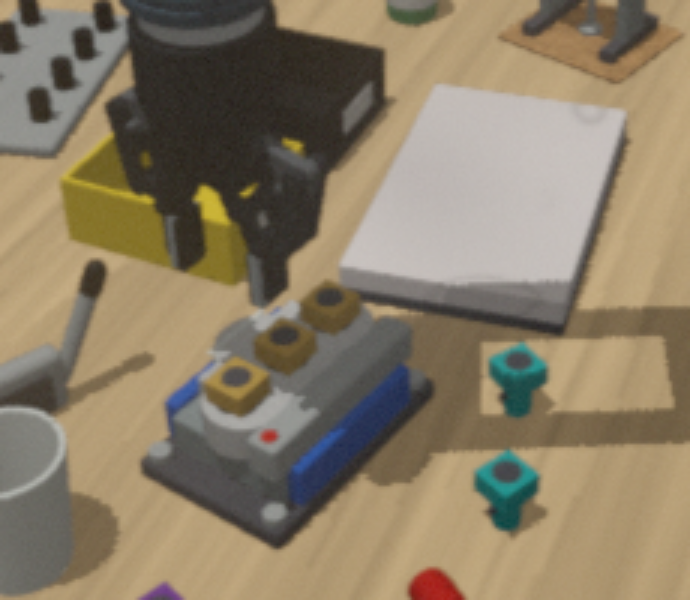

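The crop shows the open fingers at about (185,240) and (265,285) crop px. They hang over port 1, whose brass head is at (237,385), next to the red dot at (268,437). The gap runs across the row and nothing is in the way.

Emit:
play_rows:
  plan:
    - [[0,0,0,0,0,0.02,0.6],[0,0,0,0,0,0.04,0.6],[0,0,0,0,0,0.06,0.6],[0,0,0,0,0,0.072,0.6],[0,0,0,0,0,0.079,0.6],[0,0,0,0,0,0.082,0.6],[0,0,0,0,0,0.082,0.6],[0,0,0,0,0,0.082,0.6]]

```text
t: 4.3
tcp_pos: [0.4991, 0.2996, 0.0688]
tcp_rot: [0.0, 0.784, 0.62, 0.001]
force: [0.2, -0.7, -0.4]
opening: 0.0513
finger_force: 0.0
```

Emit:
play_rows:
  plan:
    - [[0,0,0,0,0,0,0.15],[0,0,0,0,0,0,0.15],[0,0,0,0,0,0,0.15],[0,0,0,0,0,0,0.15],[0,0,0,0,0,0,0.15],[0,0,0,0,0,0,0.15]]

```text
t: 4.9
tcp_pos: [0.4989, 0.2995, 0.0689]
tcp_rot: [0.0, 0.785, 0.62, 0.001]
force: [-2.0, 0.3, 5.9]
opening: 0.0261
finger_force: 60.1
```

Emit:
play_rows:
  plan:
    - [[0,0,6,0,0,0,0.15],[0,0,12,0,0,0,0.15],[0,0,18,0,0,0,0.15],[0,0,24,0,0,0,0.15],[0,0,30,0,0,0,0.15],[0,0,36,0,0,0,0.15],[0,0,40,0,0,0,0.15],[0,0,40,0,0,0,0.15],[0,0,40,0,0,0,0.15]]

```text
t: 5.8
tcp_pos: [0.4995, 0.2995, 0.069]
tcp_rot: [-0.0, 0.949, 0.314, 0.001]
force: [-1.5, 0.3, 4.8]
opening: 0.0264
finger_force: 60.1
```

Emit:
play_rows:
  plan:
    - [[0,0,0,0,0,-0.002,0.15],[0,0,0,0,0,-0.005,0.15],[0,0,0,0,0,-0.01,0.15],[0,0,0,0,0,-0.018,0.15],[0,0,0,0,0,-0.03,0.15],[0,0,0,0,0,-0.045,0.15],[0,0,0,0,0,-0.06,0.15],[0,0,0,0,0,-0.07,0.15],[0,0,0,0,0,-0.07,0.15],[0,0,0,0,0,-0.07,0.15]]

```text
t: 6.8
tcp_pos: [0.4984, 0.2993, 0.1382]
tcp_rot: [-0.0, 0.949, 0.314, 0.0]
force: [-0.1, -0.3, -0.6]
opening: 0.0265
finger_force: 59.4
```

```bash
python3 -c "
from h import *
rel((.443,.0666,.12,4.5),(.443,.0666,.058,4.5))
shot('side','s2')
im=cv2.imread('pics/s2.png');cv2.imwrite('pics/s2c.png',cv2.resize(im[220:380,170:360],(570,480)))"
```

```text
t 6.8 tcp [0.4984 0.2993 0.1382] yaw -53.4 F [-0.1 -0.3 -0.6] q [0.35 0.39 1.59 0.   1.16 1.28] open 0.0265
[  0.   -0.  -57.9] [-0.1833  0.1536  0.0181]
[  0.   -0.  -57.9] [-0.1833  0.1536  0.0801]
```

View pics/s2c.png

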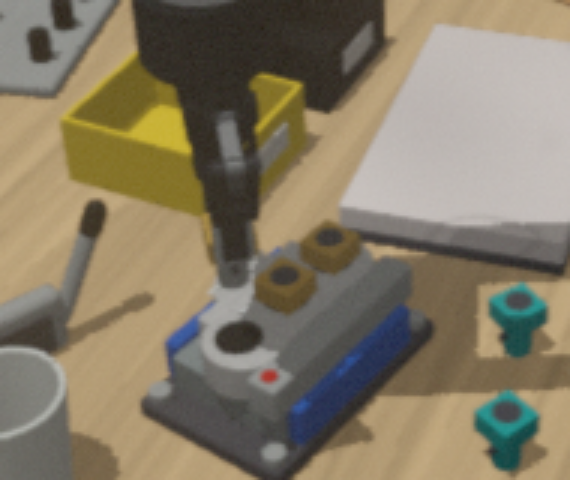

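The port 1 weight is out: the empty port is at (238,337) crop px and the shank hangs below the fingers at (233,272). I'll carry it to the plate and find its length by touch.

Emit:
play_rows:
  plan:
    - [[0,0,-3,-0.01,0.008,0,0.15],[0,0,-9,-0.03,0.025,0,0.15],[0,0,-17,-0.055,0.046,0,0.15],[0,0,-25,-0.083,0.07,0,0.15],[0,0,-33,-0.111,0.093,0,0.15],[0,0,-41,-0.138,0.116,0.005,0.15],[0,0,-49,-0.16,0.134,0.012,0.15],[0,0,-55,-0.175,0.147,0.018,0.15],[0,0,-57.9,-0.182,0.1525,0.03,0.15],[0,0,-57.9,-0.1833,0.1536,0.045,0.15],[0,0,-57.9,-0.1833,0.1536,0.06,0.15],[0,0,-57.9,-0.1833,0.1536,0.074,0.15]]

```text
t: 8.05
tcp_pos: [0.4424, 0.0664, 0.0628]
tcp_rot: [-0.001, 0.679, 0.734, -0.0]
force: [0.5, -1.1, -1.9]
opening: 0.0268
finger_force: 59.5
```

Emit:
play_rows:
  plan:
    - [[0,0,0,0,0,0.002,0.15],[0,0,0,0,0,0.003,0.15],[0,0,0,0,0,0.005,0.15],[0,0,0,0,0,0.0075,0.15],[0,0,0,0,0,0.0085,0.15],[0,0,0,0,0,0.0085,0.15],[0,0,0,0,0,0.0085,0.15]]

```text
t: 8.75
tcp_pos: [0.4438, 0.0666, 0.057]
tcp_rot: [0.001, 0.678, 0.735, 0.001]
force: [-2.8, -0.3, 11.3]
opening: 0.0263
finger_force: 60.9
```

```bash
python3 -c "
from h import *
rel((.443,.0666,.057,4.5),(.443,.0666,.049,4.5))"
```

```text
t 8.75 tcp [0.4438 0.0666 0.057 ] yaw 4.6 F [-2.8 -0.3 11.3] q [-0.1   0.29  2.   -0.    0.86 -0.18] open 0.0263
[0.1 0.  0.1] [ 0.     -0.0008 -0.    ]
[0.1 0.  0.1] [ 0.     -0.0008  0.008 ]
```

Contact came at TCP 0.057 with 11 N, so weight 1 is long. I'll release it and go to port 2.

Emit:
play_rows:
  plan:
    - [[0,0,0,0,0,-0.001,0.15],[0,0,0,0,0,-0.001,0.3],[0,0,0,0,0,-0.001,0.5],[0,0,0,0,0,-0.001,0.6],[0,0,0,0,0,-0.001,0.6],[0,0,0,0,0,-0.015,0.6],[0,0,0,0,0,-0.045,0.6],[0,0,0,0,0,-0.08,0.6],[0,0,0,0,0,-0.095,0.6],[0,0,0,0,0,-0.095,0.6]]

```text
t: 9.75
tcp_pos: [0.445, 0.0665, 0.1527]
tcp_rot: [0.002, 0.679, 0.735, 0.002]
force: [-0.2, -0.2, 0.3]
opening: 0.0512
finger_force: 0.0
```

```bash
python3 -c "
from h import *
rel((.4887,.2568,.15,-13.4),(.4887,.2568,.068,-13.4))
d=shot('top')
print(dark(d,[proj(d,(.443,.0666,.07))[0]],.07,5,110))
"
```

```text
t 9.75 tcp [0.445  0.0665 0.1527] yaw 4.5 F [-0.2 -0.2  0.3] q [-0.1   0.15  1.88  0.    1.1  -0.18] open 0.0512
[ 0.3  0.  17.9] [0.1863 0.0587 0.0028]
[ 0.3  0.  17.9] [0.1863 0.0583 0.0848]
[(array([280.1, 244.8]), array([0.4411, 0.07  , 0.07  ]))]
```

Emit:
play_rows:
  plan:
    - [[0,0,2,0.01,0.003,0,0.6],[0,0,5,0.04,0.012,0,0.6],[0,0,9,0.08,0.025,0,0.6],[0,0,13,0.12,0.038,0.001,0.6],[0.2,0,16,0.155,0.049,0.002,0.6],[0.3,0,17.9,0.178,0.056,0.0028,0.6],[0.3,0,17.9,0.1863,0.0585,0.006,0.6],[0.3,0,17.9,0.1863,0.0585,0.025,0.6],[0.3,0,17.9,0.1863,0.0585,0.05,0.6],[0.3,0,17.9,0.1863,0.0585,0.072,0.6],[0.3,0,17.9,0.1863,0.0583,0.0848,0.6],[0.3,0,17.9,0.1863,0.0583,0.0848,0.6]]

```text
t: 11.0
tcp_pos: [0.4852, 0.2559, 0.0642]
tcp_rot: [-0.002, 0.784, 0.62, -0.004]
force: [-0.1, 0.2, -0.1]
opening: 0.0514
finger_force: 0.0
```

Emit:
play_rows:
  plan:
    - [[0,0,0,0,0,0,0.6],[0,0,0,0,0,0,0.15],[0,0,0,0,0,0,0.15],[0,0,0,0,0,0,0.15],[0,0,0,0,0,0,0.15],[0,0,0,0,0,0,0.15],[0,0,0,0,0,0,0.15]]

```text
t: 11.7
tcp_pos: [0.488, 0.2569, 0.0664]
tcp_rot: [-0.001, 0.785, 0.62, -0.001]
force: [4.9, -3.0, 2.2]
opening: 0.0264
finger_force: 62.3
```

Emit:
play_rows:
  plan:
    - [[0,0,6,0,0,0,0.15],[0,0,12,0,0,0,0.15],[0,0,18,0,0,0,0.15],[0,0,24,0,0,0,0.15],[0,0,30,0,0,0,0.15],[0,0,36,0,0,0,0.15],[0,0,40,0,0,0,0.15],[0,0,40,0,0,0,0.15],[0,0,40,0,0,0,0.15]]

```text
t: 12.6
tcp_pos: [0.4876, 0.2562, 0.0664]
tcp_rot: [-0.0, 0.949, 0.314, -0.002]
force: [3.0, -4.8, 3.5]
opening: 0.0266
finger_force: 62.6
```

Emit:
play_rows:
  plan:
    - [[0,0,0,0,0,-0.002,0.15],[0,0,0,0,0,-0.005,0.15],[0,0,0,0,0,-0.01,0.15],[0,0,0,0,0,-0.018,0.15],[0,0,0,0,0,-0.03,0.15],[0,0,0,0,0,-0.045,0.15],[0,0,0,0,0,-0.06,0.15],[0,0,0,0,0,-0.075,0.15],[0,0,0,0,0,-0.075,0.15],[0,0,0,0,0,-0.075,0.15]]

```text
t: 13.6
tcp_pos: [0.4859, 0.257, 0.1401]
tcp_rot: [-0.001, 0.949, 0.314, -0.003]
force: [-0.1, 0.5, -1.1]
opening: 0.0269
finger_force: 62.0
```

```bash
python3 -c "
from h import *
rel((.449,-.0092,.13,4.5),(.449,-.0092,.06,4.5))
d=shot('top')
print(dark(d,[proj(d,(.443,.0666,.07))[0]],.07,5,110))
"
```

```text
t 13.6 tcp [0.4859 0.257  0.1401] yaw -53.3 F [-0.1  0.5 -1.1] q [0.28 0.34 1.66 0.   1.15 1.21] open 0.0269
[ -0.4   0.1 -57.8] [-0.1885  0.1915  0.0103]
[ -0.4   0.1 -57.8] [-0.1881  0.1919  0.0803]
[(array([281.7, 244.2]), array([0.4423, 0.0667, 0.07  ]))]
```

Emit:
play_rows:
  plan:
    - [[0,0,-4,-0.012,0.012,0,0.15],[0,0,-10,-0.035,0.035,0,0.15],[0,0,-18,-0.065,0.066,0,0.15],[0,0,-26,-0.095,0.097,0,0.15],[0,0,-34,-0.125,0.127,0,0.15],[0,0,-42,-0.15,0.153,0,0.15],[-0.2,0,-50,-0.172,0.175,0.002,0.15],[-0.4,0.1,-56,-0.184,0.187,0.01,0.15],[-0.4,0.1,-57.8,-0.188,0.191,0.025,0.15],[-0.4,0.1,-57.8,-0.188,0.1917,0.045,0.15],[-0.4,0.1,-57.8,-0.188,0.1919,0.063,0.15],[-0.4,0.1,-57.8,-0.1881,0.1919,0.077,0.15]]

```text
t: 14.85
tcp_pos: [0.4486, -0.009, 0.0618]
tcp_rot: [-0.001, 0.679, 0.734, -0.0]
force: [0.4, 0.2, -1.1]
opening: 0.0265
finger_force: 62.0
```

Emit:
play_rows:
  plan:
    - [[0,0,0,0,0,0.002,0.15],[0,0,0,0,0,0.004,0.15],[0,0,0,0,0,0.006,0.15],[0,0,0,0,0,0.008,0.15],[0,0,0,0,0,0.0095,0.15],[0,0,0,0,0,0.0095,0.15],[0,0,0,0,0,0.0095,0.15]]

```text
t: 15.55
tcp_pos: [0.4502, -0.0093, 0.0545]
tcp_rot: [0.001, 0.679, 0.734, 0.0]
force: [-0.4, -0.6, -1.6]
opening: 0.0265
finger_force: 62.0
```

```bash
python3 -c "
from h import *
rel((.449,-.0092,.0544,4.5),(.449,-.0092,.0464,4.5))"
```

```text
t 15.55 tcp [ 0.4502 -0.0093  0.0545] yaw 4.5 F [-0.4 -0.6 -1.6] q [-0.27  0.29  1.99 -0.    0.85 -0.35] open 0.0265
[ 0.1  0.1 -0. ] [ 0.0002 -0.0012  0.0001]
[ 0.1  0.1 -0. ] [ 0.0002 -0.0013  0.0081]
```

Emit:
play_rows:
  plan:
    - [[0,0,0,0,0,0.001,0.15],[0,0,0,0,0,0.002,0.15],[0,0,0,0,0,0.003,0.15],[0,0,0,0,0,0.003,0.15],[0,0,0,0,0,0.003,0.15]]

```text
t: 16.05
tcp_pos: [0.4504, -0.0094, 0.0541]
tcp_rot: [0.002, 0.679, 0.734, 0.0]
force: [-8.9, 1.6, 29.9]
opening: 0.0265
finger_force: 66.0
```

Contact came at 0.0541, so weight 2 is also long. Next I'll ease off, release and go for port 3.

Emit:
play_rows:
  plan:
    - [[0,0,0,0,0,-0.001,0.15],[0,0,0,0,0,-0.0025,0.15],[0,0,0,0,0,-0.0025,0.3],[0,0,0,0,0,-0.0025,0.5],[0,0,0,0,0,-0.0025,0.6],[0,0,0,0,0,-0.0025,0.6],[0,0,0,0,0,-0.015,0.6],[0,0,0,0,0,-0.045,0.6],[0,0,0,0,0,-0.08,0.6],[0,0,0,0,0,-0.097,0.6],[0,0,0,0,0,-0.097,0.6]]

```text
t: 17.15
tcp_pos: [0.4519, -0.0097, 0.1506]
tcp_rot: [0.003, 0.679, 0.734, 0.001]
force: [0.6, -0.0, -1.0]
opening: 0.0512
finger_force: 0.0
```

```bash
python3 -c "
from h import *
rel((.4787,.214,.15,-13.4),(.4787,.214,.068,-13.4))
"
```

```text
t 17.15 tcp [ 0.4519 -0.0097  0.1506] yaw 4.5 F [ 0.6 -0.  -1. ] q [-0.27  0.15  1.88 -0.    1.1  -0.35] open 0.0512
[ 0.4  0.1 17.9] [0.2209 0.0441 0.0003]
[ 0.4  0.1 17.9] [0.2211 0.0436 0.0823]
```

Emit:
play_rows:
  plan:
    - [[0,0,2,0.015,0.003,0,0.6],[0,0,6,0.05,0.01,0,0.6],[0,0,10,0.095,0.019,0,0.6],[0.2,0,14,0.14,0.028,0,0.6],[0.4,0.1,17,0.18,0.036,0,0.6],[0.4,0.1,17.9,0.21,0.042,0.001,0.6],[0.4,0.1,17.9,0.2209,0.044,0.005,0.6],[0.4,0.1,17.9,0.221,0.044,0.025,0.6],[0.4,0.1,17.9,0.221,0.0438,0.05,0.6],[0.4,0.1,17.9,0.2211,0.0436,0.07,0.6],[0.4,0.1,17.9,0.2211,0.0436,0.081,0.6],[0.4,0.1,17.9,0.2211,0.0436,0.081,0.6]]

```text
t: 18.35
tcp_pos: [0.4749, 0.2136, 0.065]
tcp_rot: [-0.003, 0.785, 0.619, -0.004]
force: [0.2, -0.1, -0.4]
opening: 0.0517
finger_force: 0.0
```

Emit:
play_rows:
  plan:
    - [[0,0,0,0,0,0,0.6],[0,0,0,0,0,0,0.15],[0,0,0,0,0,0,0.15],[0,0,0,0,0,0,0.15],[0,0,0,0,0,0,0.15],[0,0,0,0,0,0,0.15],[0,0,0,0,0,0,0.15]]

```text
t: 19.05
tcp_pos: [0.4782, 0.2146, 0.0685]
tcp_rot: [-0.001, 0.785, 0.619, 0.0]
force: [2.9, -1.7, 6.4]
opening: 0.0267
finger_force: 61.9
```

Emit:
play_rows:
  plan:
    - [[0,0,6,0,0,0,0.15],[0,0,12,0,0,0,0.15],[0,0,18,0,0,0,0.15],[0,0,24,0,0,0,0.15],[0,0,30,0,0,0,0.15],[0,0,36,0,0,0,0.15],[0,0,40,0,0,0,0.15],[0,0,40,0,0,0,0.15],[0,0,40,0,0,0,0.15]]

```text
t: 19.95
tcp_pos: [0.4781, 0.2138, 0.0686]
tcp_rot: [-0.0, 0.95, 0.314, -0.001]
force: [2.8, -5.3, 8.3]
opening: 0.0262
finger_force: 62.2
```

Emit:
play_rows:
  plan:
    - [[0,0,0,0,0,-0.002,0.15],[0,0,0,0,0,-0.005,0.15],[0,0,0,0,0,-0.01,0.15],[0,0,0,0,0,-0.018,0.15],[0,0,0,0,0,-0.03,0.15],[0,0,0,0,0,-0.045,0.15],[0,0,0,0,0,-0.06,0.15],[0,0,0,0,0,-0.075,0.15],[0,0,0,0,0,-0.075,0.15],[0,0,0,0,0,-0.075,0.15]]

```text
t: 20.95
tcp_pos: [0.4761, 0.2145, 0.1417]
tcp_rot: [-0.002, 0.95, 0.314, -0.003]
force: [0.1, -0.5, -1.3]
opening: 0.0268
finger_force: 61.1
```

```bash
python3 -c "
from h import *
rel((.455,-.085,.14,4.5),(.455,-.085,.06,4.5))
d=shot('top','t3')
print(dark(d,[proj(d,(.443,.0666,.07))[0],proj(d,(.4495,-.0092,.07))[0]],.07,5,110))
"
```

```text
t 20.95 tcp [0.4761 0.2145 0.1417] yaw -53.4 F [ 0.1 -0.5 -1.3] q [0.21 0.29 1.72 0.   1.13 1.14] open 0.0268
[ -0.4   0.1 -57.9] [-0.1953  0.228   0.0014]
[ -0.4   0.1 -57.9] [-0.1949  0.2284  0.0814]
[(array([281.5, 244.1]), array([0.4425, 0.067 , 0.07  ])), (array([317.9, 241.6]), array([ 0.4499, -0.0089,  0.07  ]))]
```

Emit:
play_rows:
  plan:
    - [[0,0,-4,-0.012,0.014,0,0.15],[0,0,-10,-0.035,0.041,0,0.15],[0,0,-18,-0.065,0.076,0,0.15],[0,0,-26,-0.095,0.111,0,0.15],[0,0,-34,-0.125,0.146,0,0.15],[0,0,-42,-0.152,0.178,0,0.15],[-0.2,0,-50,-0.175,0.205,0,0.15],[-0.4,0.1,-56,-0.19,0.222,0.004,0.15],[-0.4,0.1,-57.9,-0.195,0.228,0.02,0.15],[-0.4,0.1,-57.9,-0.195,0.2282,0.042,0.15],[-0.4,0.1,-57.9,-0.195,0.2284,0.062,0.15],[-0.4,0.1,-57.9,-0.1949,0.2284,0.077,0.15]]

```text
t: 22.2
tcp_pos: [0.4542, -0.0845, 0.0626]
tcp_rot: [-0.001, 0.679, 0.734, 0.0]
force: [-0.8, 0.4, -1.5]
opening: 0.0262
finger_force: 61.2
```

Emit:
play_rows:
  plan:
    - [[0,0,0,0,0,0.002,0.15],[0,0,0,0,0,0.004,0.15],[0,0,0,0,0,0.006,0.15],[0,0,0,0,0,0.008,0.15],[0,0,0,0,0,0.0095,0.15],[0,0,0,0,0,0.0095,0.15],[0,0,0,0,0,0.0095,0.15]]

```text
t: 22.9
tcp_pos: [0.4564, -0.0852, 0.0566]
tcp_rot: [0.001, 0.679, 0.734, 0.001]
force: [-2.5, 1.0, 6.7]
opening: 0.0262
finger_force: 62.1
```

```bash
python3 -c "
from h import *
rel((.455,-.085,.0566,4.5),(.455,-.085,.0486,4.5))"
```

```text
t 22.9 tcp [ 0.4564 -0.0852  0.0566] yaw 4.5 F [-2.5  1.   6.7] q [-0.43  0.31  1.96  0.    0.87 -0.5 ] open 0.0262
[ 0.2  0.  -0. ] [ 0.0003 -0.0014 -0.    ]
[ 0.2  0.  -0. ] [ 0.0003 -0.0014  0.008 ]
```

Emit:
play_rows:
  plan:
    - [[0,0,0,0,0,-0.001,0.15],[0,0,0,0,0,-0.001,0.3],[0,0,0,0,0,-0.001,0.5],[0,0,0,0,0,-0.001,0.6],[0,0,0,0,0,-0.001,0.6],[0,0,0,0,0,-0.02,0.6],[0,0,0,0,0,-0.06,0.6],[0,0,0,0,0,-0.1,0.6],[0,0,0,0,0,-0.14,0.6],[0,0,0,0,0,-0.17,0.6],[0,0,0,0,0,-0.185,0.6],[0,0,0,0,0,-0.185,0.6]]

```text
t: 24.1
tcp_pos: [0.4569, -0.0856, 0.2428]
tcp_rot: [0.003, 0.679, 0.734, 0.001]
force: [-0.9, -0.2, -1.0]
opening: 0.0511
finger_force: 0.0
```

Emit:
play_rows:
  plan:
    - [[0,0,0,-0.04,0,0,0.6],[0,0,0,-0.08,0,0,0.6],[0,0,0,-0.04,-0.05,0,0.6],[0,0,0,0,-0.1,0,0.6],[0,0,0,0.04,-0.13,0,0.6],[0,0,0,0.04,-0.13,0,0.6],[0,0,0,0.04,-0.13,0,0.6]]

```text
t: 24.8
tcp_pos: [0.3196, -0.0527, 0.2385]
tcp_rot: [-0.001, 0.679, 0.734, 0.0]
force: [0.5, -0.6, 1.1]
opening: 0.0514
finger_force: 0.0
```

Run:
```python
from h import *
rel()
d=shot('top','t4'); s=shot('side','s4')
for nm,dd in(('top',d),('side',s)):
    for X in[(.4432,.0668),(.4502,-.009),(.456,-.085)]:
        print(nm,proj(dd,(*X,.07))[0],proj(dd,(*X,.062))[0],proj(dd,(*X,.03))[0])
a=cv2.resize(s['image'][190:270,270:400],(780,480))
cv2.imwrite('pics/s4c.png',a)
b=cv2.resize(d['image'][195:295,250:490],(800,333));cv2.imwrite('pics/t4c.png',b)
```

```text
t 24.8 tcp [ 0.3196 -0.0527  0.2385] yaw 4.5 F [ 0.5 -0.6  1.1] q [-0.51 -0.18  1.98  0.    1.35 -0.59] open 0.0514
top [281.62942056 243.80948827] [281.87805322 244.20618321] [282.83617689 245.73479601]
top [317.90460138 241.41445738] [317.87932741 241.8288561 ] [317.78193611 243.42573261]
top [354.17404446 239.59221372] [353.87564492 240.01972991] [352.72563139 241.66727528]
side [324.81872769 265.22470997] [324.80798465 268.33759769] [324.76584826 280.54723796]
side [333.90190976 245.75046009] [333.85778189 248.77109518] [333.68452436 260.63113967]
side [342.58563707 228.29813714] [342.51288929 231.22912111] [342.22699745 242.74783476]
```

View pics/s4c.png

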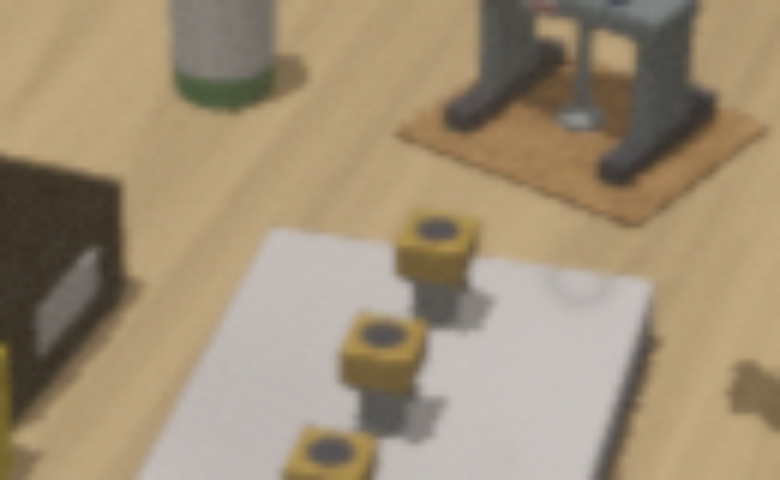

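View pics/t4c.png

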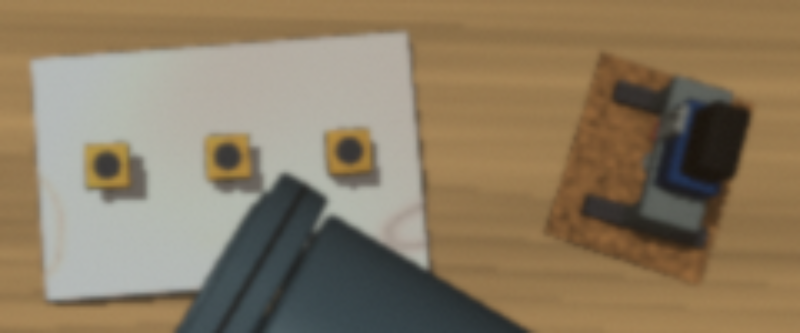

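Side crop: the weight heads sit at (330,450), (383,335) and (438,230) crop px. These match the predicted pixels for 70 mm head tops, so all three are 40 mm weights. In the top crop the gauge is upright on its pad, with the black grip at (716,143). Next is a fit of the gauge pose.

```bash
cat >> h.py <<'E'
from scipy.optimize import minimize
def hullmask(d,pts):
    m=np.zeros((1920,2560),np.uint8);p=proj(d,pts)*4+1.5
    cv2.fillConvexPoly(m,cv2.convexHull(p.astype(np.float32)).round().astype(np.int32),1);return m
def gaugefit(d,base,guess,box):
    """fit grip block (42x24, z 108..152 over base) to dark blob"""
    b=max(blobs(d,(0,0,0),(180,255,52),box,40),key=lambda q:q[1])
    T=np.zeros((480,640),np.uint8);cv2.drawContours(T,[b[2]],-1,1,-1)
    T=cv2.resize(T,(2560,1920),interpolation=cv2.INTER_NEAREST)
    def f(v):
        a=v[2]/20;c,s=np.cos(a),np.sin(a);P=[]
        for i in(-.021,.021):
            for j in(-.012,.012):
                for z in(.108,.152): P.append((v[0]+c*i-s*j,v[1]+s*i+c*j,base+z))
        m=hullmask(d,P);return 1-(m&T).sum()/((m|T).sum())
    best=min((minimize(f,[guess[0],guess[1],np.radians(guess[2]+da)*20],method='Nelder-Mead',options=dict(initial_simplex=np.array([guess[0],guess[1],np.radians(guess[2]+da)*20])+np.array([[0,0,0],[.01,0,0],[0,.01,0],[0,0,3]])) ) for da in(-6,0,6)),key=lambda o:o.fun)
    return best.x[:2].round(4),round(float(np.degrees(best.x[2]/20)),1),round(best.fun,3)
E
python3 - <<'E'
from h import *
d=shot('top');s=shot('side')
g=gaugefit(d,.004,(.452,-.285,-15.7),(455,215,485,262));print(g)
(x,y),a,_=g;c,q=np.cos(np.radians(a)),np.sin(np.radians(a))
R=np.array([[c,-q],[q,c]])
for nm,p in(('foot',(0,0)),('+x+y',(.04,.042)),('-x+y',(-.04,.042))):
    X=np.array([x,y])+R@np.array(p); print(nm,proj(s,(*X,.006))[0],proj(d,(*X,.006))[0])
print('seen soles side (346.7,210.5),(372.5,219) foot (366.7,209.5); top (434.5,222),(426.4,256)')
print('soles obs top', [ray(d,p,.006).round(4) for p in((434.5,222),(426.4,256))],'side',[ray(s,p,.006).round(4) for p in((346.7,210.5),(372.5,219),(366.7,209.5))])
# pad corners from top crop
P=np.array([(600,53),(750,98),(701,283),(545,233)])*[240/800,100/333.]+[250,195]
print('pad',dims(rect(d,P,.004)))
E
```

```text
(array([ 0.4563, -0.2963]), -19.6, np.float64(0.209))
foot [367.3242945  210.03017268] [446.06558058 245.0910465 ]
+x+y [346.02740812 211.1594862 ] [434.43099689 221.90857096]
-x+y [370.1961362  221.04935887] [422.59857315 255.0240407 ]
seen soles side (346.7,210.5),(372.5,219) foot (366.7,209.5); top (434.5,222),(426.4,256)
soles obs top [array([ 0.5079, -0.2703,  0.006 ]), array([ 0.4307, -0.2519,  0.006 ])] side [array([ 0.5075, -0.2742,  0.006 ]), array([ 0.43  , -0.2555,  0.006 ]), array([ 0.4587, -0.2985,  0.006 ])]
pad (array([ 0.4569, -0.294 ,  0.004 ]), [(0.1065, -105.3), (0.1307, 164.6)])
```

```bash
python3 -c "
from h import *
rel((.458,-.298,.2,75.5),(.458,-.298,.119,75.5))"
```

```text
t 25.0 tcp [ 0.3235 -0.0558  0.2398] yaw 4.4 F [-0.6 -0.7  0.2] q [-0.52 -0.18  1.97  0.    1.34 -0.59] open 0.0509
[  0.1   0.1 -71.1] [-0.2519  0.1153  0.04  ]
[  0.1   0.1 -71.1] [-0.2519  0.1152  0.121 ]
```

Emit:
play_rows:
  plan:
    - [[0,0,-5,-0.015,0.007,0,0.6],[0,0,-13,-0.04,0.018,0.003,0.6],[0,0,-21,-0.07,0.032,0.006,0.6],[0,0,-29,-0.1,0.046,0.01,0.6],[0,0,-37,-0.13,0.06,0.014,0.6],[0,0,-45,-0.16,0.073,0.018,0.6],[0,0,-53,-0.19,0.087,0.024,0.6],[0,0,-61,-0.22,0.1,0.03,0.6],[0.1,0.1,-68,-0.24,0.11,0.036,0.6],[0.1,0.1,-71.1,-0.25,0.1145,0.04,0.6],[0.1,0.1,-71.1,-0.2519,0.1153,0.04,0.6],[0.1,0.1,-71.1,-0.2519,0.1153,0.04,0.6]]

```text
t: 26.2
tcp_pos: [0.4574, -0.2979, 0.1992]
tcp_rot: [-0.001, 0.127, 0.992, 0.001]
force: [0.9, -0.6, -0.1]
opening: 0.0514
finger_force: 0.0
```

Run:
```python
from h import *
rel((.458,-.298,.119,75.5))
s=shot('side','s5')
cv2.imwrite('pics/s5c.png',cv2.resize(s['image'][110:240,290:450],(640,520)))
c=np.array([.458,-.298]);b=np.radians(75.5);y=np.array([np.cos(b),np.sin(b)]);x=np.array([y[1],-y[0]])
for i in(-.021,.021):print(proj(s,(*(c+x*i+y*.012),.156))[0])
```

```text
t 26.2 tcp [ 0.4574 -0.2979  0.1992] yaw 75.4 F [ 0.9 -0.6 -0.1] q [-0.78  0.28  1.59 -0.    1.28 -2.1 ] open 0.0514
[ 0.1 -0.1 -0.1] [-0.0008 -0.      0.0802]
[374.3581978  161.93353606]
[360.11150552 157.95167988]
```

View pics/s5c.png

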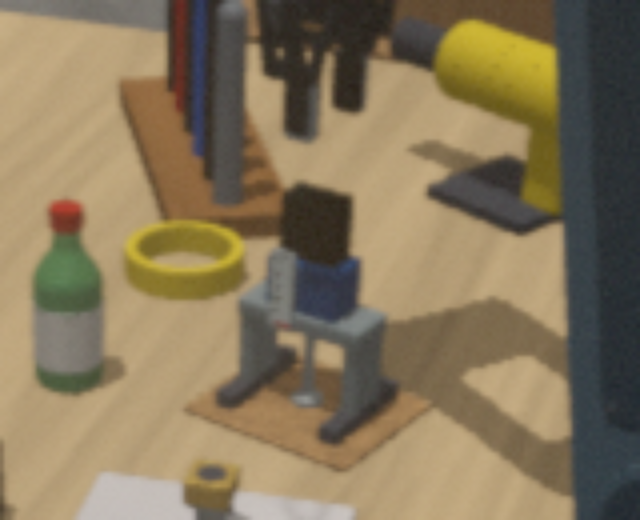

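The crop shows the fingers at (300,110) and (350,80) crop px, above the grip block at (318,220). The block's top edge is within about 2 px of the prediction, so I'll descend and grip.

Emit:
play_rows:
  plan:
    - [[0,0,0,-0.0008,0,0.01,0.6],[0,0,0,-0.0008,0,0.03,0.6],[0,0,0,-0.0008,0,0.05,0.6],[0,0,0,-0.0008,0,0.067,0.6],[0,0,0,-0.0008,0,0.077,0.6],[0,0,0,-0.0008,0,0.08,0.6],[0,0,0,-0.0008,0,0.08,0.6],[0,0,0,-0.0008,0,0.08,0.6]]

```text
t: 27.05
tcp_pos: [0.4586, -0.2979, 0.1211]
tcp_rot: [0.0, 0.126, 0.992, -0.0]
force: [-0.7, -0.6, -1.0]
opening: 0.0514
finger_force: 0.0
```

Emit:
play_rows:
  plan:
    - [[0,0,0,0,0,0,0.4],[0,0,0,0,0,0,0.15],[0,0,0,0,0,0,0.15],[0,0,0,0,0,0,0.15],[0,0,0,0,0,0,0.15],[0,0,0,0,0,0,0.15],[0,0,0,0,0,0,0.15]]

```text
t: 27.75
tcp_pos: [0.4586, -0.2983, 0.1212]
tcp_rot: [0.0, 0.126, 0.992, -0.001]
force: [-0.4, -0.8, 5.8]
opening: 0.0231
finger_force: 60.5
```

```bash
python3 -c "
from h import *
rel((.458,-.298,.22,75.5),(.4435,.067,.22,94.5))"
```

```text
t 27.75 tcp [ 0.4586 -0.2983  0.1212] yaw 75.5 F [-0.4 -0.8  5.8] q [-0.78  0.35  1.69 -0.    1.1  -2.1 ] open 0.0231
[-0.1  0.1  0. ] [ 0.0006  0.     -0.0988]
[ -0.1   0.  -19. ] [ 0.1058  0.3498 -0.0993]
```

Emit:
play_rows:
  plan:
    - [[0,0,0,0,0,-0.004,0.15],[0,0,0,0,0,-0.012,0.15],[0,0,0,0,0,-0.028,0.15],[0,0,0,0,0,-0.048,0.15],[0,0,0,0,0,-0.068,0.15],[0,0,0,0,0,-0.085,0.15],[0,0,0,0,0,-0.096,0.15],[0,0,0,0,0,-0.099,0.15],[0,0,0,0,0,-0.099,0.15]]

```text
t: 28.65
tcp_pos: [0.458, -0.2974, 0.219]
tcp_rot: [-0.001, 0.126, 0.992, 0.0]
force: [-0.4, 0.1, -5.9]
opening: 0.0233
finger_force: 59.4
```

Emit:
play_rows:
  plan:
    - [[0,0,-1,0.003,0.01,0,0.15],[0,0,-3,0.009,0.03,0,0.15],[0,0,-5,0.019,0.062,0,0.15],[0,0,-7,0.03,0.099,0,0.15],[0,0,-9,0.042,0.139,0,0.15],[0,0,-11,0.054,0.179,0,0.15],[0,0,-13,0.066,0.219,0,0.15],[0,0,-15,0.078,0.258,0,0.15],[0,0,-17,0.09,0.297,0,0.15],[0,0,-18.5,0.1,0.33,0,0.15],[0,0,-19,0.105,0.346,0,0.15],[0,0,-19,0.1055,0.3498,0,0.15]]

```text
t: 29.85
tcp_pos: [0.4412, 0.0708, 0.2189]
tcp_rot: [-0.001, -0.042, 0.999, 0.001]
force: [-1.0, -1.0, -4.9]
opening: 0.0236
finger_force: 60.4
```

Emit:
play_rows:
  plan:
    - [[0,0,0,0,0,0,0.15],[0,0,0,0,0,0,0.15]]

```text
t: 30.05
tcp_pos: [0.4429, 0.0672, 0.2192]
tcp_rot: [-0.001, -0.04, 0.999, 0.0]
force: [-0.4, -0.7, -5.9]
opening: 0.0233
finger_force: 60.4
```

Run:
```python
from h import *
rel((.4435,.067,.152,94.5),(.4435,.067,.1472,94.5))
s=shot('side','s6')
cv2.imwrite('pics/s6c.png',cv2.resize(s['image'][150:330,240:440],(666,600)))
```

```text
t 30.05 tcp [0.4429 0.0672 0.2192] yaw 94.6 F [-0.4 -0.7 -5.9] q [-0.1   0.08  1.78 -0.    1.28 -1.75] open 0.0233
[ 0.  -0.1  0.1] [-0.0007 -0.0003  0.0672]
[ 0.  -0.1  0.1] [-0.0007 -0.0003  0.072 ]
```

View pics/s6c.png

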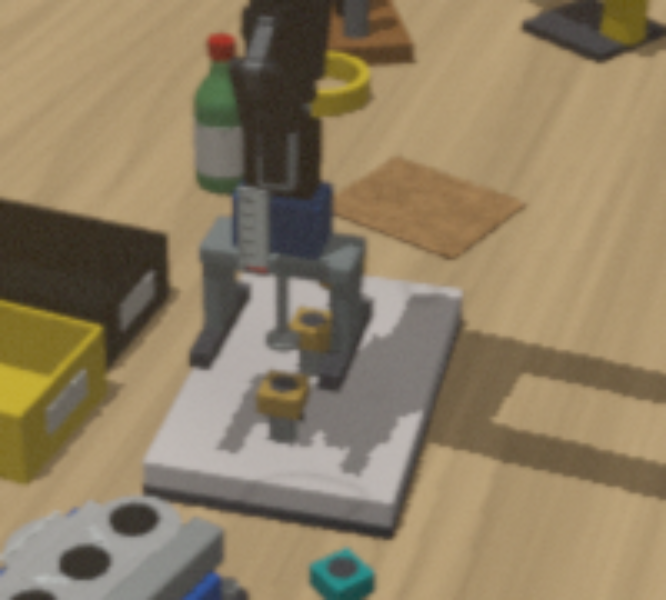

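The gauge hangs straight over weight 1. The foot is at crop (283,341), which lines up with the head at (283,385) within 1 px of the prediction. I'll lower it gently.

Emit:
play_rows:
  plan:
    - [[0,0,0,-0.0007,0,0.006,0.15],[0,0,0,-0.0007,0,0.014,0.15],[0,0,0,-0.0007,0,0.022,0.15],[0,0,0,-0.0007,0,0.028,0.15],[0,0,0,-0.0007,0,0.032,0.15],[0,0,0,-0.0007,0,0.036,0.15],[0,0,0,-0.0007,0,0.041,0.15],[0,0,0,-0.0007,0,0.047,0.15],[0,0,0,-0.0007,0,0.053,0.15],[0,0,0,-0.0007,0,0.059,0.15],[0,0,0,-0.0007,0,0.064,0.15],[0,0,0,-0.0007,0,0.067,0.15]]

```text
t: 31.3
tcp_pos: [0.4438, 0.0675, 0.1519]
tcp_rot: [-0.001, -0.04, 0.999, 0.0]
force: [-0.7, -0.5, -2.9]
opening: 0.023
finger_force: 60.7
```

Emit:
play_rows:
  plan:
    - [[0,0,0,0,0,0.001,0.15],[0,0,0,0,0,0.002,0.15],[0,0,0,0,0,0.003,0.15],[0,0,0,0,0,0.004,0.15],[0,0,0,0,0,0.005,0.15],[0,0,0,0,0,0.0055,0.15],[0,0,0,0,0,0.0055,0.15],[0,0,0,0,0,0.0055,0.15]]

```text
t: 32.1
tcp_pos: [0.444, 0.0676, 0.1472]
tcp_rot: [-0.0, -0.04, 0.999, 0.0]
force: [-2.6, 1.4, 0.9]
opening: 0.0234
finger_force: 61.3
```

```bash
python3 -c "
from h import *
rel((.4435,.067,.1472,94.5))"
```

```text
t 32.1 tcp [0.444  0.0676 0.1472] yaw 94.6 F [-2.6  1.4  0.9] q [-0.1   0.16  1.89  0.    1.1  -1.75] open 0.0234
[ 0.  -0.   0.1] [ 0.0006 -0.0005  0.    ]
```

Emit:
play_rows:
  plan:
    - [[0,0,0,0,0,0,0.35],[0,0,0,0,0,0,0.42],[0,0,0,0,0,0,0.42],[0,0,0,0,0,0,0.42],[0,0,0,0,0,0,0.42],[0,0,0,0,0,0,0.42],[0,0,0,0,0,0,0.42],[0,0,0,0,0,0,0.42],[0,0,0,0,0,0,0.42],[0,0,0,0,0,0,0.42],[0,0,0,0,0,0,0.42],[0,0,0,0,0,0,0.42]]

```text
t: 33.3
tcp_pos: [0.444, 0.0675, 0.1469]
tcp_rot: [-0.0, -0.04, 0.999, 0.0]
force: [-0.1, 0.8, 0.4]
opening: 0.0358
finger_force: 0.0
```

Run:
```python
from h import *
rel((.4435,.067,.1472,94.5))
s=shot('side','s7');shot('top','t7')
cv2.imwrite('pics/s7c.png',cv2.resize(s['image'][190:310,270:400],(650,600)))
```

```text
t 33.3 tcp [0.444  0.0675 0.1469] yaw 94.5 F [-0.1  0.8  0.4] q [-0.1   0.16  1.89  0.    1.1  -1.75] open 0.0358
[ 0. -0.  0.] [ 0.0005 -0.0005 -0.0003]
```

View pics/s7c.png

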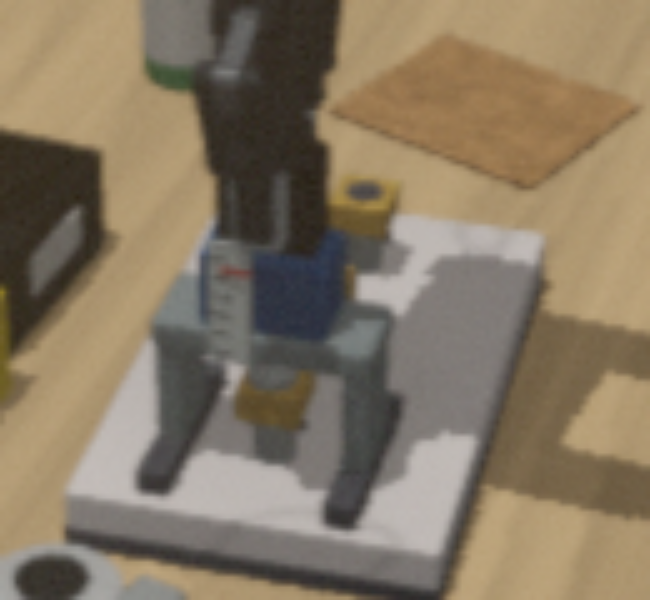

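Weight 1 is being gauged: both soles are at (160,470) and (345,505) on the plate, the foot at (273,378) is on the head, and the pointer is up at (235,271). I'll regrip and go on to weight 2.

Emit:
play_rows:
  plan:
    - [[0,0,0,0,0,0,0.15],[0,0,0,0,0,0,0.15],[0,0,0,0,0,0,0.15],[0,0,0,0,0,0,0.15],[0,0,0,0,0,0,0.15],[0,0,0,0,0,0,0.15]]

```text
t: 34.0
tcp_pos: [0.444, 0.0675, 0.1471]
tcp_rot: [-0.0, -0.04, 0.999, 0.0]
force: [-2.4, -1.0, 4.6]
opening: 0.0231
finger_force: 59.6
```

Emit:
play_rows:
  plan:
    - [[0,0,0,0,0,-0.003,0.15],[0,0,0,0,0,-0.01,0.15],[0,0,0,0,0,-0.02,0.15],[0,0,0,0,0,-0.032,0.15],[0,0,0,0,0,-0.044,0.15],[0,0,0,0,0,-0.055,0.15],[0,0,0,0,0,-0.064,0.15],[0,0,0,0,0,-0.068,0.15],[0,0,0,0,0,-0.068,0.15],[0,0,0,0,0,-0.068,0.15]]

```text
t: 35.0
tcp_pos: [0.4437, 0.0675, 0.2145]
tcp_rot: [-0.001, -0.04, 0.999, 0.0]
force: [0.2, -0.2, -6.3]
opening: 0.0234
finger_force: 59.3
```

Emit:
play_rows:
  plan:
    - [[0,0,0,0,-0.003,0,0.15],[0,0,0,0,-0.011,0,0.15],[0,0,0,-0.0002,-0.024,0,0.15],[0,0,0,-0.0003,-0.038,0,0.15],[0,0,0,-0.0004,-0.052,0,0.15],[0,0,0,-0.0005,-0.065,0,0.15],[0,0,0,-0.0006,-0.073,0,0.15],[0,0,0,-0.0006,-0.0768,0,0.15],[0,0,0,-0.0006,-0.0768,0,0.15],[0,0,0,-0.0006,-0.0768,0,0.15]]

```text
t: 36.0
tcp_pos: [0.4506, -0.0088, 0.2149]
tcp_rot: [-0.0, -0.04, 0.999, 0.0]
force: [-0.5, 0.4, -5.4]
opening: 0.0231
finger_force: 59.4
```

```bash
python3 -c "
from h import *
rel((.4507,-.009,.1472,94.5))
d=shot('top');print(dark(d,[proj(d,(.456,-.085,.07))[0],proj(d,(.4435,.067,.07))[0]],.07,5,110))"
```

```text
t 36.0 tcp [ 0.4506 -0.0088  0.2149] yaw 94.5 F [-0.5  0.4 -5.4] q [-0.27  0.09  1.78  0.    1.27 -1.92] open 0.0231
[ 0. -0.  0.] [-0.0001 -0.0003  0.0677]
[(array([357.4, 240.2]), array([ 0.4548, -0.0919,  0.07  ])), (array([281.7, 244.2]), array([0.4423, 0.0667, 0.07  ]))]
```

Emit:
play_rows:
  plan:
    - [[0,0,0,0,0,0.005,0.15],[0,0,0,0,0,0.012,0.15],[0,0,0,0,0,0.019,0.15],[0,0,0,0,0,0.024,0.15],[0,0,0,0,0,0.028,0.15],[0,0,0,0,0,0.032,0.15],[0,0,0,0,0,0.037,0.15],[0,0,0,0,0,0.043,0.15],[0,0,0,0,0,0.049,0.15],[0,0,0,0,0,0.055,0.15],[0,0,0,0,0,0.06,0.15],[0,0,0,0,0,0.063,0.15]]

```text
t: 37.25
tcp_pos: [0.4505, -0.0089, 0.1513]
tcp_rot: [-0.001, -0.04, 0.999, 0.0]
force: [-0.7, 0.5, -3.2]
opening: 0.0234
finger_force: 59.7
```

Emit:
play_rows:
  plan:
    - [[0,0,0,0,0,0.001,0.15],[0,0,0,0,0,0.002,0.15],[0,0,0,0,0,0.003,0.15],[0,0,0,0,0,0.004,0.15],[0,0,0,0,0,0.005,0.15],[0,0,0,0,0,0.0055,0.15],[0,0,0,0,0,0.0055,0.15],[0,0,0,0,0,0.0055,0.15]]

```text
t: 38.05
tcp_pos: [0.4508, -0.009, 0.1471]
tcp_rot: [-0.0, -0.04, 0.999, 0.0]
force: [-4.2, 1.7, 5.0]
opening: 0.0233
finger_force: 60.9
```

Emit:
play_rows:
  plan:
    - [[0,0,0,0,0,0,0.35],[0,0,0,0,0,0,0.42],[0,0,0,0,0,0,0.42],[0,0,0,0,0,0,0.42],[0,0,0,0,0,0,0.42],[0,0,0,0,0,0,0.42],[0,0,0,0,0,0,0.42],[0,0,0,0,0,0,0.42],[0,0,0,0,0,0,0.42],[0,0,0,0,0,0,0.42],[0,0,0,0,0,0,0.42],[0,0,0,0,0,0,0.42]]

```text
t: 39.25
tcp_pos: [0.4507, -0.009, 0.1464]
tcp_rot: [-0.0, -0.04, 0.999, 0.0]
force: [0.3, 1.0, 0.1]
opening: 0.0355
finger_force: 0.0
```

Run:
```python
from h import *
rel((.4507,-.009,.1472,94.5))
s=shot('side','s8');d=shot('top','t8')
cv2.imwrite('pics/s8c.png',np.hstack([cv2.resize(s['image'][170:290,275:395],(400,400)),cv2.resize(d['image'][190:290,250:350],(400,400))]))
```

```text
t 39.25 tcp [ 0.4507 -0.009   0.1464] yaw 94.5 F [0.3 1.  0.1] q [-0.27  0.16  1.88  0.    1.1  -1.92] open 0.0355
[ 0. -0.  0.] [-0.      0.     -0.0008]
```

View pics/s8c.png

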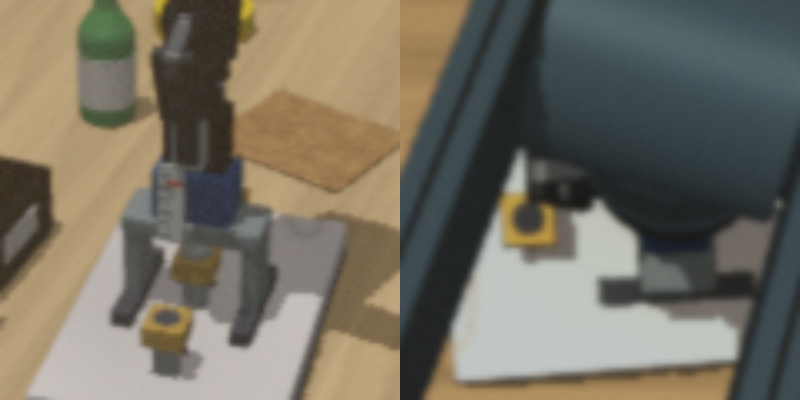

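Weight 2 is being gauged: soles at (125,305) and (245,330), foot on the head at (197,255), pointer up at (172,183). Weight 1 still stands at (167,330). Weight 3 is next.

Emit:
play_rows:
  plan:
    - [[0,0,0,0,0,0,0.15],[0,0,0,0,0,0,0.15],[0,0,0,0,0,0,0.15],[0,0,0,0,0,0,0.15],[0,0,0,0,0,0,0.15],[0,0,0,0,0,0,0.15]]

```text
t: 39.95
tcp_pos: [0.4507, -0.0089, 0.1466]
tcp_rot: [-0.0, -0.04, 0.999, 0.0]
force: [-2.6, -0.1, 5.5]
opening: 0.0232
finger_force: 59.8
```

Emit:
play_rows:
  plan:
    - [[0,0,0,0,0,-0.003,0.15],[0,0,0,0,0,-0.01,0.15],[0,0,0,0,0,-0.02,0.15],[0,0,0,0,0,-0.032,0.15],[0,0,0,0,0,-0.044,0.15],[0,0,0,0,0,-0.055,0.15],[0,0,0,0,0,-0.064,0.15],[0,0,0,0,0,-0.068,0.15],[0,0,0,0,0,-0.068,0.15],[0,0,0,0,0,-0.068,0.15]]

```text
t: 40.95
tcp_pos: [0.4504, -0.009, 0.214]
tcp_rot: [-0.001, -0.04, 0.999, 0.0]
force: [-0.3, 0.5, -5.9]
opening: 0.0233
finger_force: 59.3
```

Emit:
play_rows:
  plan:
    - [[0,0,0,0,-0.003,0,0.15],[0,0,0,0,-0.011,0,0.15],[0,0,0,0,-0.024,0,0.15],[0,0,0,0,-0.038,0,0.15],[0,0,0,0,-0.052,0,0.15],[0,0,0,0,-0.065,0,0.15],[0,0,0,0,-0.073,0,0.15],[0,0,0,0.0002,-0.0766,0,0.15],[0,0,0,0.0002,-0.0766,0,0.15],[0,0,0,0.0002,-0.0766,0,0.15]]

```text
t: 41.95
tcp_pos: [0.4565, -0.0851, 0.2143]
tcp_rot: [-0.0, -0.04, 0.999, 0.0]
force: [-0.2, -0.0, -5.5]
opening: 0.0233
finger_force: 59.4
```

```bash
python3 -c "
from h import *
rel((.4565,-.0853,.1464,94.5))
d=shot('top');print(dark(d,[proj(d,(.4495,-.0089,.07))[0],proj(d,(.4435,.067,.07))[0]],.07,5,110))"
```

```text
t 41.95 tcp [ 0.4565 -0.0851  0.2143] yaw 94.5 F [-0.2 -0.  -5.5] q [-0.43  0.12  1.75  0.    1.27 -2.08] open 0.0233
[ 0.1 -0.   0. ] [-0.0001 -0.0003  0.0679]
[(array([318.2, 241.7]), array([ 0.4497, -0.0097,  0.07  ])), (array([281.7, 244.2]), array([0.4423, 0.0667, 0.07  ]))]
```

Emit:
play_rows:
  plan:
    - [[0,0,0,0,0,0.005,0.15],[0,0,0,0,0,0.012,0.15],[0,0,0,0,0,0.019,0.15],[0,0,0,0,0,0.024,0.15],[0,0,0,0,0,0.028,0.15],[0,0,0,0,0,0.032,0.15],[0,0,0,0,0,0.037,0.15],[0,0,0,0,0,0.043,0.15],[0,0,0,0,0,0.049,0.15],[0,0,0,0,0,0.055,0.15],[0,0,0,0,0,0.06,0.15],[0,0,0,0,0,0.063,0.15]]

```text
t: 43.2
tcp_pos: [0.4564, -0.0853, 0.1508]
tcp_rot: [-0.001, -0.04, 0.999, 0.0]
force: [-0.4, 0.4, -2.4]
opening: 0.0236
finger_force: 59.7
```

Emit:
play_rows:
  plan:
    - [[0,0,0,0,0,0.001,0.15],[0,0,0,0,0,0.002,0.15],[0,0,0,0,0,0.003,0.15],[0,0,0,0,0,0.004,0.15],[0,0,0,0,0,0.005,0.15],[0,0,0,0,0,0.0055,0.15],[0,0,0,0,0,0.0055,0.15],[0,0,0,0,0,0.0055,0.15]]

```text
t: 44.0
tcp_pos: [0.4566, -0.0854, 0.1466]
tcp_rot: [-0.0, -0.04, 0.999, 0.0]
force: [-4.6, 1.8, 5.6]
opening: 0.0234
finger_force: 60.9
```

Emit:
play_rows:
  plan:
    - [[0,0,0,0,0,0,0.35],[0,0,0,0,0,0,0.42],[0,0,0,0,0,0,0.42],[0,0,0,0,0,0,0.42],[0,0,0,0,0,0,0.42],[0,0,0,0,0,0,0.42],[0,0,0,0,0,0,0.42],[0,0,0,0,0,0,0.42],[0,0,0,0,0,0,0.42],[0,0,0,0,0,0,0.42],[0,0,0,0,0,0,0.42],[0,0,0,0,0,0,0.42]]

```text
t: 45.2
tcp_pos: [0.4565, -0.0854, 0.1459]
tcp_rot: [-0.0, -0.04, 0.999, 0.0]
force: [-0.2, -0.2, -0.1]
opening: 0.0357
finger_force: 0.0
```

Run:
```python
from h import *
rel((.457,-.294,.215,75.0),(.457,-.294,.1212,75.0))
s=shot('side','s9');d=shot('top','t9')
cv2.imwrite('pics/s9c.png',np.hstack([cv2.resize(s['image'][150:280,270:400],(400,400)),cv2.resize(d['image'][100:300,240:480],(400,333)).copy() if 0 else cv2.copyMakeBorder(cv2.resize(d['image'][100:300,240:480],(400,333)),0,67,0,0,cv2.BORDER_CONSTANT)]))
```

```text
t 45.2 tcp [ 0.4565 -0.0854  0.1459] yaw 94.5 F [-0.2 -0.2 -0.1] q [-0.43  0.19  1.86  0.    1.1  -2.08] open 0.0357
[ 0.  -0.  19.5] [ 0.0161 -0.208  -0.0692]
[ 0.  -0.  19.5] [ 0.0161 -0.208   0.0246]
```

View pics/s9c.png

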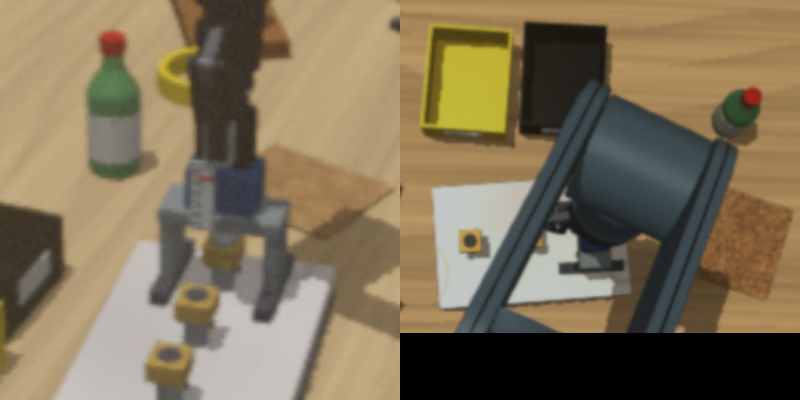

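Weight 3 is being gauged: soles at (165,290) and (265,305), foot on the head at (222,240), pointer up at (205,178). Weights 1 and 2 still stand, and the pad at (750,240) is free. The gauge goes back to its pad.

Emit:
play_rows:
  plan:
    - [[0,0,0,0,0,0,0.15],[0,0,0,0,0,0,0.15],[0,0,0,0,0,0,0.15],[0,0,0,0,0,0,0.15],[0,0,0,0,0,0,0.15],[0,0,0,0,0,0,0.15]]

```text
t: 45.9
tcp_pos: [0.4565, -0.0853, 0.146]
tcp_rot: [-0.0, -0.04, 0.999, 0.0]
force: [-1.1, 1.3, 4.8]
opening: 0.0236
finger_force: 59.8
```

Emit:
play_rows:
  plan:
    - [[0,0,0,0,0,-0.003,0.15],[0,0,0,0,0,-0.01,0.15],[0,0,0,0,0,-0.02,0.15],[0,0,0,0,0,-0.032,0.15],[0,0,0,0,0,-0.044,0.15],[0,0,0,0,0,-0.055,0.15],[0,0,0,0,0,-0.064,0.15],[0,0,0,0,0,-0.068,0.15],[0,0,0,0,0,-0.068,0.15]]

```text
t: 46.8
tcp_pos: [0.4569, -0.0856, 0.2145]
tcp_rot: [0.0, -0.04, 0.999, -0.0]
force: [0.5, -0.6, -5.7]
opening: 0.0233
finger_force: 59.3
```

Emit:
play_rows:
  plan:
    - [[0,0,1,0,-0.005,0,0.15],[0,0,3,0.001,-0.018,0,0.15],[0,0,5,0.003,-0.04,0,0.15],[0,0,8,0.005,-0.065,0,0.15],[0,0,11,0.007,-0.092,0,0.15],[0,0,13,0.009,-0.12,0,0.15],[0,0,15,0.011,-0.147,0,0.15],[0,0,17,0.013,-0.172,0,0.15],[0,0,19,0.015,-0.194,0,0.15],[0,0,19.5,0.016,-0.205,0,0.15],[0,0,19.5,0.0161,-0.208,0,0.15],[0,0,19.5,0.0161,-0.208,0,0.15]]

```text
t: 48.0
tcp_pos: [0.4567, -0.294, 0.2133]
tcp_rot: [-0.001, 0.13, 0.991, 0.001]
force: [0.4, 0.8, -5.3]
opening: 0.0231
finger_force: 59.8
```

Emit:
play_rows:
  plan:
    - [[0,0,0,0,0,0,0.15],[0,0,0,0,0,0.006,0.15],[0,0,0,0,0,0.016,0.15],[0,0,0,0,0,0.028,0.15],[0,0,0,0,0,0.042,0.15],[0,0,0,0,0,0.056,0.15],[0,0,0,0,0,0.068,0.15],[0,0,0,0,0,0.077,0.15],[0,0,0,0,0,0.083,0.15],[0,0,0,0,0,0.086,0.15],[0,0,0,0,0,0.088,0.15],[0,0,0,0,0,0.088,0.15]]

```text
t: 49.2
tcp_pos: [0.4571, -0.2941, 0.1259]
tcp_rot: [-0.0, 0.13, 0.991, 0.0]
force: [-0.4, -0.1, -5.2]
opening: 0.0231
finger_force: 59.7
```

```bash
python3 -c "
from h import *
rel((.457,-.294,.1203,75.))"
```

```text
t 49.2 tcp [ 0.4571 -0.2941  0.1259] yaw 75.0 F [-0.4 -0.1 -5.2] q [-0.78  0.34  1.7  -0.    1.11 -2.09] open 0.0231
[-0. -0.  0.] [0.0001 0.0001 0.0056]
```

Emit:
play_rows:
  plan:
    - [[0,0,0,0,0,0.002,0.15],[0,0,0,0,0,0.004,0.15],[0,0,0,0,0,0.005,0.15],[0,0,0,0,0,0.006,0.15],[0,0,0,0,0,0.0063,0.15],[0,0,0,0,0,0.0063,0.15],[0,0,0,0,0,0.0063,0.15]]

```text
t: 49.9
tcp_pos: [0.457, -0.294, 0.12]
tcp_rot: [-0.0, 0.13, 0.991, -0.0]
force: [-1.9, 1.1, 2.0]
opening: 0.0233
finger_force: 60.9
```

Emit:
play_rows:
  plan:
    - [[0,0,0,0,0,0,0.35],[0,0,0,0,0,0,0.45],[0,0,0,0,0,0,0.6],[0,0,0,0,0,0,0.6],[0,0,0,0,0,0,0.6],[0,0,0,0,0,-0.01,0.6],[0,0,0,0,0,-0.03,0.6],[0,0,0,0,0,-0.06,0.6],[0,0,0,0,0,-0.085,0.6],[0,0,0,0,0,-0.095,0.6],[0,0,0,0,0,-0.095,0.6]]

```text
t: 51.0
tcp_pos: [0.4578, -0.2947, 0.2164]
tcp_rot: [0.001, 0.13, 0.991, -0.001]
force: [0.2, -0.6, -0.7]
opening: 0.0514
finger_force: 0.0
```

Run:
```python
from h import *
rel((.4565,-.0853,.16,4.5),(.4565,-.0853,.057,4.5))
d=shot('top','t10');s=shot('side','s10')
print(dark(d,[proj(d,(.4495,-.0089,.07))[0],proj(d,(.4435,.067,.07))[0]],.07,5,110))
print(dark(s,[proj(s,(.4565,-.0853,.07))[0],proj(s,(.4505,-.0089,.07))[0],proj(s,(.4435,.067,.07))[0]],.07,4,110))
for b in blobs(d,(20,120,80),(35,255,255),(240,105,318,195),500): print('Y',b[1],dims(rect(d,cv2.boxPoints(b[0]),0.055)))
cv2.imwrite('pics/s10c.png',np.hstack([cv2.resize(s['image'][130:330,200:400],(400,400)),cv2.copyMakeBorder(cv2.resize(d['image'][100:300,240:480],(400,333)),0,67,0,0,cv2.BORDER_CONSTANT)]))
```

```text
t 51.0 tcp [ 0.4578 -0.2947  0.2164] yaw 75.0 F [ 0.2 -0.6 -0.7] q [-0.78  0.26  1.57 -0.    1.31 -2.09] open 0.0514
[ 0.   0.2 70.5] [0.0554 0.202  0.0559]
[ 0.   0.2 70.5] [0.0556 0.2022 0.1589]
[(array([317.9, 241.6]), array([ 0.4499, -0.0089,  0.07  ])), (array([281.7, 244.2]), array([0.4423, 0.0666, 0.07  ]))]
[(array([342.5, 228. ]), array([ 0.4566, -0.0864,  0.07  ])), (array([333.4, 245.5]), array([ 0.4515, -0.0097,  0.07  ])), (array([324.6, 264.9]), array([0.444 , 0.0658, 0.07  ]))]
Y 3555.0 (array([0.6537, 0.0795, 0.055 ]), [(0.1558, -1.5), (0.1192, -92.9)])
```

View pics/s10c.png

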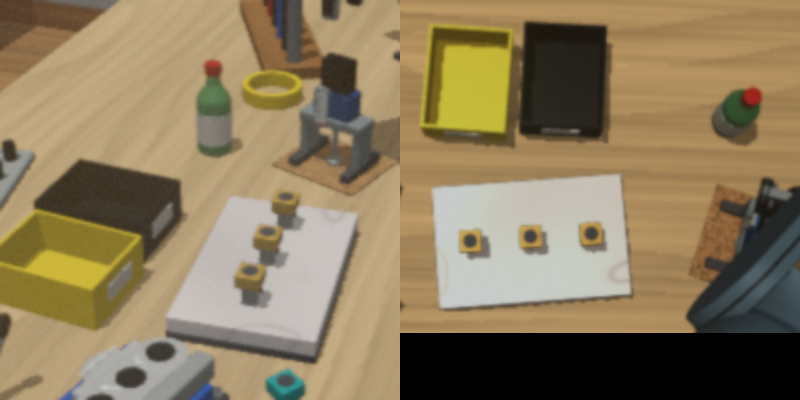

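The gauge stands upright on its pad at (335,120), the three weights stand on the plate, and both bins are in place, so I'll move weight 3 to the yellow bin.

Emit:
play_rows:
  plan:
    - [[0,0,7,0.005,0.018,0,0.6],[0,0,15,0.011,0.04,0,0.6],[0,0,23,0.018,0.065,0,0.6],[0,0,31,0.025,0.092,0.005,0.6],[0,0,39,0.033,0.12,0.015,0.6],[0,0,47,0.04,0.147,0.026,0.6],[0,0,55,0.047,0.17,0.038,0.6],[0,0,63,0.052,0.19,0.048,0.6],[0,0.2,70,0.055,0.2,0.055,0.6],[0,0.2,70.5,0.0554,0.202,0.056,0.6],[0,0.2,70.5,0.0554,0.202,0.056,0.6]]

```text
t: 52.2
tcp_pos: [0.455, -0.0842, 0.1576]
tcp_rot: [-0.003, 0.677, 0.736, -0.0]
force: [-0.6, -0.8, -0.5]
opening: 0.0511
finger_force: 0.0
```

Emit:
play_rows:
  plan:
    - [[0,0,0,0,0,0.015,0.6],[0,0,0,0,0,0.04,0.6],[0,0,0,0,0,0.065,0.6],[0,0,0,0,0,0.085,0.6],[0,0,0,0,0,0.098,0.6],[0,0,0,0,0,0.102,0.6],[0,0,0,0,0,0.102,0.6],[0,0,0,0,0,0.102,0.15],[0,0,0,0,0,0.102,0.15],[0,0,0,0,0,0.102,0.15],[0,0,0,0,0,0.102,0.15],[0,0,0,0,0,0.102,0.15]]

```text
t: 53.4
tcp_pos: [0.4562, -0.0848, 0.0577]
tcp_rot: [-0.001, 0.678, 0.735, 0.0]
force: [-0.5, -0.8, 5.6]
opening: 0.0265
finger_force: 59.6
```

Emit:
play_rows:
  plan:
    - [[0,0,0,0,0,-0.005,0.15],[0,0,0,0,0,-0.02,0.15],[0,0,0,0,0,-0.045,0.15],[0,0,0,0,0,-0.075,0.15],[0,0,0,0,0,-0.09,0.15],[0,0,0,0,0,-0.095,0.15],[0,0,0,0,0,-0.095,0.15]]

```text
t: 54.1
tcp_pos: [0.4557, -0.0845, 0.152]
tcp_rot: [-0.002, 0.678, 0.735, 0.0]
force: [-0.9, 0.0, -1.7]
opening: 0.026
finger_force: 59.4
```

Run:
```python
from h import *
rel((.63,.052,.152,4.5),(.63,.052,.062,4.5))
d=shot('top')
for n in('bin_yellow','bin_black'):print([(o['position'].round(3) if hasattr(o['position'],'round') else o['position'],round(o['confidence'],2)) for o in r.find_in('top',n)[:2]])
```

```text
t 54.1 tcp [ 0.4557 -0.0845  0.152 ] yaw 4.6 F [-0.9  0.  -1.7] q [-0.43  0.18  1.85  0.    1.12 -0.51] open 0.026
[-0.1 -0.2  0.1] [ 0.1222  0.1846 -0.    ]
[-0.1 -0.2  0.1] [0.122  0.1848 0.09  ]
[([0.6642, 0.0847, 0.001], 0.92)]
[([0.6874, -0.04, 0.0043], 0.57)]
```

Emit:
play_rows:
  plan:
    - [[0,0,0,0.006,0.01,0,0.15],[0,0,0,0.02,0.031,0,0.15],[0,0,0,0.041,0.062,0,0.15],[0,0,0,0.063,0.095,0,0.15],[0,0,0,0.085,0.128,0,0.15],[0,0,0,0.104,0.158,0,0.15],[0,0,0,0.117,0.177,0,0.15],[0,0,0,0.122,0.1845,0.01,0.15],[0,0,0,0.122,0.1848,0.035,0.15],[0,0,0,0.122,0.1848,0.065,0.15],[0,0,0,0.122,0.1848,0.085,0.15],[0,0,0,0.122,0.1848,0.09,0.15]]

```text
t: 55.45
tcp_pos: [0.6266, 0.0521, 0.0571]
tcp_rot: [-0.005, 0.679, 0.734, -0.002]
force: [-0.9, -0.1, -2.5]
opening: 0.0267
finger_force: 59.4
```

Emit:
play_rows:
  plan:
    - [[0,0,0,0,0,0,0.15],[0,0,0,0,0,0,0.5],[0,0,0,0,0,0,0.5],[0,0,0,0,0,0,0.5],[0,0,0,0,0,0,0.5],[0,0,0,0,0,-0.01,0.6],[0,0,0,0,0,-0.04,0.6],[0,0,0,0,0,-0.075,0.6],[0,0,0,0,0,-0.09,0.6],[0,0,0,0,0,-0.09,0.6]]

```text
t: 56.45
tcp_pos: [0.6322, 0.0516, 0.1557]
tcp_rot: [0.001, 0.678, 0.735, 0.002]
force: [-0.1, 0.8, -0.1]
opening: 0.051
finger_force: 0.0
```

Run:
```python
from h import *
rel((.4507,-.009,.152,4.5),(.4507,-.009,.057,4.5))
```

```text
t 56.45 tcp [0.6322 0.0516 0.1557] yaw 4.5 F [-0.1  0.8 -0.1] q [-0.1   0.46  1.43  0.    1.25 -0.18] open 0.051
[ 0.3 -0.1  0. ] [-0.046  -0.1858  0.0027]
[ 0.3 -0.1  0. ] [-0.0462 -0.1862  0.0977]
```

Emit:
play_rows:
  plan:
    - [[0,0,0,-0.004,-0.015,0,0.6],[0,0,0,-0.012,-0.05,0,0.6],[0,0,0,-0.024,-0.095,0,0.6],[0,0,0,-0.035,-0.14,0,0.6],[0.3,0,0,-0.043,-0.173,0,0.6],[0.3,0,0,-0.046,-0.1855,0.003,0.6],[0.3,0,0,-0.046,-0.1858,0.008,0.6],[0.3,0,0,-0.046,-0.186,0.03,0.6],[0.3,0,0,-0.046,-0.186,0.06,0.6],[0.3,0,0,-0.0462,-0.1862,0.083,0.6],[0.3,0,0,-0.0462,-0.1862,0.096,0.6],[0.3,0,0,-0.0462,-0.1862,0.096,0.6]]

```text
t: 57.65
tcp_pos: [0.4469, -0.0081, 0.0534]
tcp_rot: [-0.006, 0.678, 0.735, -0.003]
force: [0.3, -0.1, 0.4]
opening: 0.0514
finger_force: 0.0
```

Emit:
play_rows:
  plan:
    - [[0,0,0,0,0,0,0.6],[0,0,0,0,0,0,0.15],[0,0,0,0,0,0,0.15],[0,0,0,0,0,0,0.15],[0,0,0,0,0,0,0.15],[0,0,0,0,0,0,0.15],[0,0,0,0,0,-0.005,0.15],[0,0,0,0,0,-0.025,0.15],[0,0,0,0,0,-0.06,0.15],[0,0,0,0,0,-0.085,0.15],[0,0,0,0,0,-0.095,0.15],[0,0,0,0,0,-0.095,0.15]]

```text
t: 58.85
tcp_pos: [0.4492, -0.0092, 0.1518]
tcp_rot: [-0.003, 0.678, 0.735, -0.001]
force: [0.3, 0.6, -1.5]
opening: 0.0261
finger_force: 59.1
```

Run:
```python
from h import *
rel((.632,.106,.152,4.5),(.632,.106,.062,4.5))
d=shot('top','t11')
print([(np.round(o['position'],3),round(o['confidence'],2)) for o in r.find_in('top','bin_yellow')[:2]])
for b in blobs(d,(20,120,80),(35,255,255),(240,105,318,195),500): print('Y',b[1],dims(rect(d,cv2.boxPoints(b[0]),0.055)))
```

```text
t 58.85 tcp [ 0.4492 -0.0092  0.1518] yaw 4.5 F [ 0.3  0.6 -1.5] q [-0.27  0.16  1.88  0.    1.12 -0.35] open 0.0261
[-0.3 -0.1  0. ] [ 0.1003  0.1913 -0.0011]
[-0.3 -0.1  0. ] [0.1001 0.1918 0.0889]
[]
Y 2706.5 (array([0.6537, 0.0795, 0.055 ]), [(0.1559, -1.9), (0.1186, -93.3)])
```

Weight 2 is held and the yellow bin hasn't moved.

Emit:
play_rows:
  plan:
    - [[0,0,0,0.005,0.01,0,0.15],[0,0,0,0.017,0.032,0,0.15],[0,0,0,0.034,0.064,0,0.15],[0,0,0,0.052,0.099,0,0.15],[0,0,0,0.07,0.134,0,0.15],[0,0,0,0.086,0.164,0,0.15],[0,0,0,0.096,0.184,0,0.15],[-0.3,0,0,0.1,0.1915,0.01,0.15],[-0.3,0,0,0.1,0.1918,0.035,0.15],[-0.3,0,0,0.1,0.1918,0.065,0.15],[-0.3,0,0,0.1,0.1918,0.085,0.15],[-0.3,0,0,0.1,0.1918,0.088,0.15]]

```text
t: 60.15
tcp_pos: [0.6274, 0.106, 0.0565]
tcp_rot: [-0.005, 0.679, 0.734, -0.003]
force: [-0.9, -0.7, -2.2]
opening: 0.0266
finger_force: 59.1
```

Emit:
play_rows:
  plan:
    - [[0,0,0,0,0,0,0.15],[0,0,0,0,0,0,0.5],[0,0,0,0,0,0,0.5],[0,0,0,0,0,0,0.5],[0,0,0,0,0,0,0.5],[0,0,0,0,0,-0.01,0.6],[0,0,0,0,0,-0.04,0.6],[0,0,0,0,0,-0.075,0.6],[0,0,0,0,0,-0.09,0.6],[0,0,0,0,0,-0.09,0.6]]

```text
t: 61.15
tcp_pos: [0.6336, 0.1058, 0.1559]
tcp_rot: [0.001, 0.678, 0.735, 0.003]
force: [0.2, 0.7, 0.0]
opening: 0.0515
finger_force: 0.0
```

Run:
```python
from h import *
rel((.4437,.067,.152,4.5),(.4437,.067,.057,4.5))
```

```text
t 61.15 tcp [0.6336 0.1058 0.1559] yaw 4.5 F [0.2 0.7 0. ] q [-0.01  0.47  1.41  0.    1.26 -0.09] open 0.0515
[ 0.3 -0.1  0. ] [-0.0236 -0.1924  0.0029]
[ 0.3 -0.1  0. ] [-0.0239 -0.1929  0.0979]
```

Emit:
play_rows:
  plan:
    - [[0,0,0,-0.002,-0.015,0,0.6],[0,0,0,-0.006,-0.05,0,0.6],[0,0,0,-0.012,-0.095,0,0.6],[0,0,0,-0.018,-0.14,0,0.6],[0.3,0,0,-0.022,-0.178,0,0.6],[0.3,0,0,-0.0236,-0.192,0.003,0.6],[0.3,0,0,-0.0236,-0.1925,0.008,0.6],[0.3,0,0,-0.0237,-0.1927,0.03,0.6],[0.3,0,0,-0.0238,-0.1928,0.06,0.6],[0.3,0,0,-0.0239,-0.1929,0.083,0.6],[0.3,0,0,-0.0239,-0.1929,0.096,0.6],[0.3,0,0,-0.0239,-0.1929,0.096,0.6]]

```text
t: 62.35
tcp_pos: [0.4399, 0.0672, 0.0537]
tcp_rot: [-0.006, 0.679, 0.735, -0.003]
force: [-0.0, 0.2, 0.7]
opening: 0.0514
finger_force: 0.0
```

Emit:
play_rows:
  plan:
    - [[0,0,0,0,0,0,0.6],[0,0,0,0,0,0,0.15],[0,0,0,0,0,0,0.15],[0,0,0,0,0,0,0.15],[0,0,0,0,0,0,0.15],[0,0,0,0,0,0,0.15],[0,0,0,0,0,-0.005,0.15],[0,0,0,0,0,-0.025,0.15],[0,0,0,0,0,-0.06,0.15],[0,0,0,0,0,-0.085,0.15],[0,0,0,0,0,-0.095,0.15],[0,0,0,0,0,-0.095,0.15]]

```text
t: 63.55
tcp_pos: [0.442, 0.0667, 0.1519]
tcp_rot: [-0.003, 0.678, 0.735, -0.001]
force: [0.5, 0.7, -1.1]
opening: 0.0265
finger_force: 59.2
```

Run:
```python
from h import *
rel((.68,.079,.152,4.5),(.68,.079,.062,4.5))
d=shot('top','t12')
for b in blobs(d,(20,120,80),(35,255,255),(240,105,318,195),300): print('Y',b[1],dims(rect(d,cv2.boxPoints(b[0]),0.055)))
```

```text
t 63.55 tcp [0.442  0.0667 0.1519] yaw 4.5 F [ 0.5  0.7 -1.1] q [-0.1   0.15  1.88  0.    1.11 -0.18] open 0.0265
[-0.3 -0.2  0. ] [-0.0066  0.2382 -0.0014]
[-0.3 -0.2  0. ] [-0.0068  0.2387  0.0886]
Y 3092.0 (array([0.6615, 0.0786, 0.055 ]), [(0.141, -2.5), (0.119, -94.0)])
```

Emit:
play_rows:
  plan:
    - [[0,0,0,0,0.01,0,0.15],[0,0,0,-0.001,0.035,0,0.15],[0,0,0,-0.002,0.075,0,0.15],[0,0,0,-0.003,0.12,0,0.15],[0,0,0,-0.004,0.162,0,0.15],[0,0,0,-0.005,0.2,0,0.15],[0,0,0,-0.006,0.227,0,0.15],[-0.3,0,0,-0.0066,0.238,0.01,0.15],[-0.3,0,0,-0.0067,0.2387,0.035,0.15],[-0.3,0,0,-0.0068,0.2387,0.06,0.15],[-0.3,0,0,-0.0068,0.2387,0.078,0.15],[-0.3,0,0,-0.0068,0.2387,0.08,0.15]]

```text
t: 64.8
tcp_pos: [0.6756, 0.0793, 0.0637]
tcp_rot: [-0.006, 0.679, 0.735, -0.003]
force: [-0.8, -0.6, -2.7]
opening: 0.0265
finger_force: 59.2
```

Emit:
play_rows:
  plan:
    - [[0,0,0,0,0,0,0.15],[0,0,0,0,0,0,0.5],[0,0,0,0,0,0,0.5],[0,0,0,0,0,0,0.5],[0,0,0,0,0,0,0.5],[0,0,0,0,0,-0.01,0.6],[0,0,0,0,0,-0.04,0.6],[0,0,0,0,0,-0.08,0.6],[0,0,0,0,0,-0.11,0.6],[0,0,0,0,0,-0.13,0.6]]

```text
t: 65.8
tcp_pos: [0.6809, 0.0787, 0.2035]
tcp_rot: [-0.0, 0.678, 0.735, 0.002]
force: [-0.0, 0.0, -0.5]
opening: 0.0512
finger_force: 0.0
```

Emit:
play_rows:
  plan:
    - [[0,0,0,0,-0.03,0,0.6],[0,0,0,0,-0.08,0,0.6],[0,0,0,0,-0.13,0,0.6],[0,0,0,0,-0.18,0,0.6],[0,0,0,0,-0.23,0,0.6],[0,0,0,0,-0.27,0,0.6],[0,0,0,0,-0.3,0,0.6],[0,0,0,0,-0.3,0,0.6],[0,0,0,0,-0.3,0,0.6]]

```text
t: 66.7
tcp_pos: [0.3812, 0.0548, 0.2012]
tcp_rot: [-0.001, 0.679, 0.734, 0.001]
force: [0.8, 0.3, -0.4]
opening: 0.0512
finger_force: 0.0
```

Run:
```python
from h import *
rel()
d=shot('top','t13');cv2.imwrite('pics/t13c.png',cv2.resize(d['image'][90:310,100:560],(800,383)))
print('gauge',gaugefit(d,.004,(.457,-.294,-15),(455,215,485,262)))
```

```text
t 66.7 tcp [0.3812 0.0548 0.2012] yaw 4.5 F [ 0.8  0.3 -0.4] q [-0.15 -0.02  1.94  0.    1.23 -0.23] open 0.0512
gauge (array([ 0.4541, -0.2925]), -19.2, np.float64(0.233))
```

View pics/t13c.png

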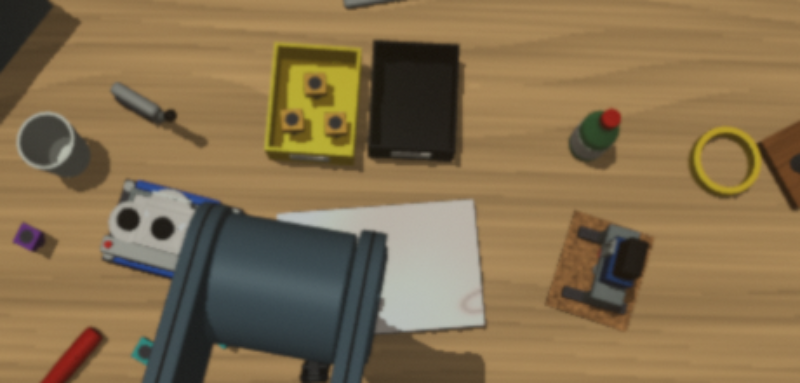

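The final view shows all three weights standing in the yellow bin at (292,120), (315,84) and (336,124) crop px. The gauge is upright in the middle of its pad at (610,265). The bins look level and the bystanders are where they were.

```bash
python3 -c "
from workcell import r
print(r.job_done())"
```

```text
the job is handed in; nothing more can be done
None
```

I gauged all three weights in order from the red-dot end; all are 40 mm, so they went in the yellow bin. The gauge is back upright in the middle of its cork pad, and I handed the job in at about 67 s; no verdict came back.

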